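# Stow the jointer's spacer collars and latch their case

### The arm

A 6-joint arm with a two-finger parallel gripper is mounted at the origin on the work surface. World frame = base frame: x ahead of the robot, y to its left, z up, the work surface at z = 0. Lengths are in m, angles in rad, forces in N, time in s.
With the tool pointing down it reaches from about 0.35 to 0.975 m from the base axis. Payload 4.9 kg.
Tool frame: the origin (TCP) lies at the very end of the fingers, on their centre line; the grasp point (between the pads) lies manip.grip_point_offset behind it (manip.grip_point_offset is the distance from the TCP to the grasp point, in m); z points along the fingers, y is the line along which they close (so a half turn about z gives the same grasp; the last joint's range is limited). The gripper opens to 85 mm and grips with 20 to 120 N. Pads are 22 mm wide; open, the fingers measure 114 mm over their backs; the gripper's body (76 mm by 85 mm) begins 54 mm behind the grasp point. The pads swing forward as they close: fully open they stand 13 mm farther back than shut.
Start: joints at [1.132, 0.053, 1.613, -0, 1.476, -0.119], TCP at [0.196, 0.593, 0.231] pointing down, gripper open.
Joint ranges: [-3.01, 3.01], [-1.01, 2.22], [0.06, 2.58], [-1.02, 4.17], [0.09, 2.62], [-3.14, 3.14]. Speed limits (rad/s): [2.57, 2.57, 3.14, 3.14, 3.14, 3.14].

### API

Orientations are given as a unit quaternion [w, x, y, z].
In Python, from plant import manip gives the robot as it stands.
- The arm moves only by the shell command python3 -m crank 'ROWS' [OPENING]. ROWS is JSON, a list of rows, each an object of numbers: "x", "y", "z": the shift along the tool's x, y, z in cm; "turn": the turn about the tool's z in rad. In form: [{"x": .., "y": .., "z": .., "turn": ..}, ...]. A call has 1 to 5 rows; each row shifts and turns the commanded pose from where the row before left it, along the tool's axes as they then stand; what a row does not reach is not made up. A row lasts 1/10 s, in which the tool goes at most 50 mm and 8.59 degrees, less where a joint would pass 70% of its speed; a pose out of reach is approached as far as the arm can. A call with a gripper value outside its range is refused whole. OPENING is the opening in per cent of the stroke, from 0 (shut) to 100 (fully open), set as the call begins (- or left out, the last holds). The fingers move at their own pace and stop on an object; the grip force is fixed at half the most. Time passes only in rows, so rows that do not move let the fingers close. It gives the time, the measured TCP pose, the force, the opening and the grip force at its end, in the units of the state.
- manip.state(): the state, without advancing time (a new reading comes with each control period).
- manip.grab_frame(name): name is "scene" or "top" or "wrist"; returns (picture, depth): 400x640x3 uint8, red, green, blue; 400x640 float32, m along the optical axis (not along the pixel's ray), 0 where there is no reading.
- manip.camera_model(name): a dict with "mtx" (3x3 intrinsics, pixels), "k1" (the pictures are not rectified: a ray, as slopes to the right and down, at radius r is drawn at 1 + k1 r^2 times it, then the intrinsics apply), "world_to_cam" (4x4, takes a point from world to camera coordinates). Camera axes: x right, y down, z forward; pixel columns grow to the right and rows downward; lengths in m; the calibration is good to about 2 mm. A picture is of the moment at which its call begins: read the wrist's pose just before it. camera_model takes no time and is no camera call; for the wrist camera it gives the pose at the moment of the call.
- manip.job_done(): hands the job in; it is judged then, once.
The state is a dict: "time": time; "joint_pos": joint angles; "joint_vel": joint speeds; "joint_efforts": joint torques, N m; "tool_pos": TCP position; "tool_rot": TCP orientation; "contact_force": force on the tool from outside, world axes, zero at the start; "ft_torque": the same for the moment, N m; "gripper_width": opening from 0.0 (shut) to 1.0 (fully open); "grasp_force": force on a finger pad.
Only numpy, scipy, OpenCV 4.12 (cv2) and the standard library are available. Lean on these libraries where they do the work, as an engineer would, in place of code of your own. Each camera call takes 0.05 s, during which the arm holds its last target. There are 200 camera calls.

### The job

Put away the spacer collars: lay every collar flat in the open case, each in a compartment of its own, brass ones in the yellow row and blue ones in the blue row. Then close the lid, swing the latch's wire bail over so that its bar sits behind the keeper on the lid, and pull the red lever over and press it down past centre until it lies flat and holds. Leave the other things on the bench where they are.

Things in the scene. Friction and masses are not known exactly. Their poses are not given: they have to be found in the camera images.
- brass1_c (a point): centre of a loose brass spacer collar: a round disc 36 mm across and 18 mm high with a dark bore mark on both faces (either face may be up), 0.04 to 0.17 kg, lying flat at the start. May be absent.
- brass2_c (a point): centre of a loose brass spacer collar: a round disc 36 mm across and 18 mm high with a dark bore mark on both faces (either face may be up), 0.04 to 0.17 kg, lying flat at the start. May be absent.
- brass3_c (a point): centre of a loose brass spacer collar: a round disc 36 mm across and 18 mm high with a dark bore mark on both faces (either face may be up), 0.04 to 0.17 kg, lying flat at the start. May be absent.
- blue1_c (a point): centre of a loose blue painted metal spacer collar: a round disc 36 mm across and 18 mm high with a dark bore mark on both faces (either face may be up), 0.04 to 0.17 kg, lying flat at the start. May be absent.
- blue2_c (a point): centre of a loose blue painted metal spacer collar: a round disc 36 mm across and 18 mm high with a dark bore mark on both faces (either face may be up), 0.04 to 0.17 kg, lying flat at the start. May be absent.
- blue3_c (a point): centre of a loose blue painted metal spacer collar: a round disc 36 mm across and 18 mm high with a dark bore mark on both faces (either face may be up), 0.04 to 0.17 kg, lying flat at the start. May be absent.
- brass_strip: yellow tray insert, 63 x 154 mm, fixed on the case's floor, for the brass collars; origin at its underside's centre, 6 mm above the bench, axes as the case's. Three compartments in a row along its y axis, centred at y = -50, 0 and 50 mm, each 57 (x) by 47 (y) mm inside; floor 8 mm and ribs (3 mm thick) 14 mm above the bench. The two inserts lie side by side, 64 mm apart; either may be nearer the hinge.
- blue_strip: blue tray insert, 63 x 154 mm, fixed on the case's floor, for the blue collars; origin at its underside's centre, 6 mm above the bench, axes as the case's. Three compartments in a row along its y axis, centred at y = -50, 0 and 50 mm, each 57 (x) by 47 (y) mm inside; floor 8 mm and ribs (3 mm thick) 14 mm above the bench. The two inserts lie side by side, 64 mm apart; either may be nearer the hinge.
- case: low wooden case fixed to the bench; origin under the centre of its square tray, x axis from the latch towards the lid's hinge, z up. Tray 168 x 168 mm outside, 156 x 156 mm inside, walls 6 mm thick and 40 mm high, open top. In front of it (x from -84 to -182 mm, 120 mm wide, 40 mm high) a solid block carries the toggle latch.
- lid (a joint): angle of the case's lid (rad): 0 closed flat on the walls, grows as it opens, at most 2.1. Clear panel in a wooden frame, 168 x 168 x 8 mm, 0.3 kg, on a stiff hinge: it stays at any angle and yields to about 5 N at its free edge; push it over and down from its outer face.
- lid_hinge (a point): middle of the lid's hinge line (level, along the case's y), 40 mm above the bench; the lid's under face turns about this line.
- keeper (a point): where the bail's bar comes to rest when latched: 4 mm above the lid's top face, right behind (hinge side of) the keeper, a steel lip 20 mm wide and 13 mm high standing on the lid near its free edge and leaning 14 degrees towards the hinge. Axes as the lid's; with the lid closed x points from latch to hinge, z up.
- lever (a joint): angle of the red latch lever (rad). 0: leans towards the lid, 57 degrees above level; grows as it is pulled up and over, away from the lid; 2.14: flat on its stop, pointing away from the lid. Stays where left (0.05 N m friction). With the bail hooked it tightens from about 1.3 on, needs up to 5 N at its tip, and passes centre at 1.85, then holds itself shut.
- lever_pivot (a point): the lever's axis (level, along the case's y), 54 mm above the bench, 120 mm on the latch side of the case's origin. The lever is a straight flat bar 16 mm wide, 5 mm thick.
- lever_tip (a point): middle of the lever's free end, 58 mm from its pivot.
- bail (a joint): angle from lever to bail (rad): 0 when parallel, positive when the bail is swung on towards the keeper, negative (as at the start) when tipped back over the lever, away from the lid; range -1.0 to 3.6. It clears the lever's end. Friction holds it while within 30 degrees of upright; lower it drops. With lid closed and lever below 0.4 it drops behind the keeper, onto the lid.
- bail_pivot (a point): hinge axis of the bail on the lever (along the case's y), 15 mm from the lever's pivot.
- bail_bar (a point): middle of the bail's steel cross bar: 8 mm thick, 44 mm long, lying along the case's y, about 61 mm from the bail's pivot (sprung, gives up to 8 mm outwards). Two thin side wires, 37 mm apart, join it to the pivot and pass either side of lever and keeper.
- star_knob: bystander, to be left alone: small black machine knob, 24 mm wide, 22 mm high; origin at the underside's centre.
- tape_measure: bystander, to be left alone: yellow tape measure, 62 x 34 x 58 mm; origin at the underside's centre.
- glue_bottle: bystander, to be left alone: yellow glue bottle, 54 mm wide, 150 mm high; origin at the underside's centre.
- paint_brush: bystander, to be left alone: paint brush lying down; origin at the underside's centre.
- offcut: bystander, to be left alone: wood offcut 130 x 45 x 22 mm; origin at the underside's centre.
- wrench: bystander, to be left alone: steel wrench lying down; origin at the underside's centre.
There are look-alikes about, which are no part of the job. Leave any green look-alike of the part that bears blue1_c alone.

How it is judged:
By the outcome, as a careful person would: the job done as asked, in the order asked, and still so for the second after the job is handed in, with the robot touching nothing.
Of brass1, blue1, brass2, blue2, brass3, blue3 only 4 to 6 are there at a start; the rules pass over those that are not, and their reading is None.
At some moment in a run one of brass1, blue1, brass2, blue2, brass3, blue3 may be knocked a few centimetres aside while the robot is not near it.
Once in a run the grip may slacken for a moment while it holds something.
It also fails if it takes over 210 s, if anything falls off the work surface, if the arm or the gripper's body presses on something with over 40 N, if the wrist force passes 120 N, or if a joint passes its speed limit or range.

## Working session

There is one attempt and no reset: what is moved stays moved. The work goes in short steps, Python scripts to look and compute and a shell command to move; the robot and the scene stay as the last step left them, time stands still between calls to the robot, and variables do not carry over. Pictures are saved under pics/ and viewed, at most 14 in all, crops included, and the job is handed in when it is done.

```bash
ls; mkdir -p pics; cat > h.py <<'E'
import numpy as np, cv2
from plant import manip
from scipy.spatial.transform import Rotation as R
def grab(n):
    m=manip.camera_model(n); p,d=manip.grab_frame(n); return p,d,m
def save(p,f): cv2.imwrite('pics/'+f,cv2.cvtColor(np.ascontiguousarray(p),cv2.COLOR_RGB2BGR))
def ray(m,u,v):
    K=np.array(m['mtx']);k=m['k1']
    a=np.array([(u-K[0,2])/K[0,0],(v-K[1,2])/K[1,1]]);s=a.copy()
    for _ in range(20): s=a/(1+k*(s@s))
    T=np.linalg.inv(np.array(m['world_to_cam']))
    return T[:3,3],T[:3,:3]@np.array([s[0],s[1],1.])
def onz(m,u,v,z):
    o,d=ray(m,u,v); return o+d*(z-o[2])/d[2]
def dep(m,u,v,d):
    o,r=ray(m,u,v); return o+r*d
def proj(m,P):
    c=np.array(m['world_to_cam'])@np.append(P,1);s=c[:2]/c[2];s=s*(1+m['k1']*(s@s));K=np.array(m['mtx'])
    return K[0,0]*s[0]+K[0,2],K[1,1]*s[1]+K[1,2]
def tool():
    s=manip.state();q=s['tool_rot'];return np.array(s['tool_pos']),R.from_quat([q[1],q[2],q[3],q[0]]).as_matrix(),s
def togo(P):
    p,M,s=tool();return np.round(M.T@(np.array(P)-p)*100,2)
E
python3 - <<'E'
from h import *
p,M,s=tool();print(s,M.round(3),manip.grip_point_offset)
for n in('top','scene'):
    p,d,m=grab(n);save(p,n+'0.png');np.save(n+'d.npy',d);print(n,np.linalg.inv(m['world_to_cam']).round(3).tolist(),m['mtx'],m['k1'])
E
```

```text
pics
{'time': 0.0, 'joint_pos': array([ 1.13199720e+00,  5.33612171e-02,  1.61431017e+00,  1.16309654e-05,
        1.47595548e+00, -1.18974297e-01]), 'joint_vel': array([-4.70457864e-05,  6.40174181e-05,  7.86939439e-04, -8.48901645e-04,
        2.34875543e-04, -6.04072190e-04]), 'joint_efforts': array([-9.38533376e-04, -3.93681371e+01, -3.70176387e+01, -1.38147830e-04,
        6.82527025e-03,  1.01624192e-06]), 'tool_pos': array([0.1962173 , 0.59274997, 0.23005064]), 'tool_rot': array([-2.85558679e-04,  1.59232205e-01,  9.87240634e-01, -9.76210439e-04]), 'contact_force': array([ 0.12133545, -0.56968054, -0.44399845]), 'ft_torque': array([-0.00470627,  0.06823412, -0.012595  ]), 'grasp_force': 0.0, 'gripper_width': 0.9999786302532742} [[-0.949  0.314 -0.001]
 [ 0.314  0.949 -0.002]
 [ 0.    -0.002 -1.   ]] 0.0187
top [[0.021, -0.986, 0.162, 0.414], [-1.0, -0.022, -0.002, -0.028], [0.006, -0.162, -0.987, 1.104], [0.0, 0.0, 0.0, 1.0]] [[385.16569904   0.         322.26255221]
 [  0.         385.16569904 199.36020582]
 [  0.           0.           1.        ]] -0.06275390915521858
scene [[0.773, 0.503, -0.386, 1.074], [0.634, -0.618, 0.464, -0.646], [-0.005, -0.604, -0.797, 1.144], [0.0, 0.0, 0.0, 1.0]] [[466.82597566   0.         313.10985266]
 [  0.         466.82597566 198.3048754 ]
 [  0.           0.           1.        ]] 0.02594343333968206
```

View pics/top0.png

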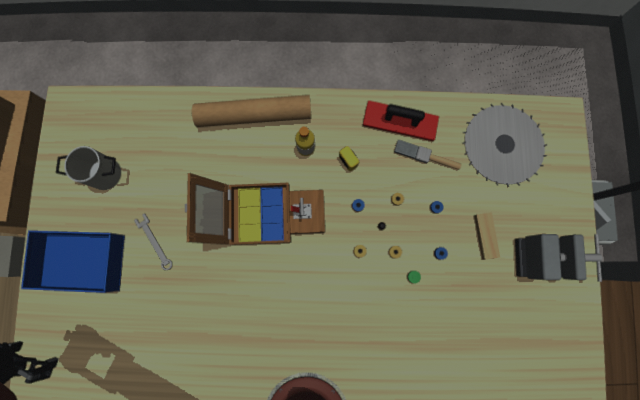

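View pics/scene0.png

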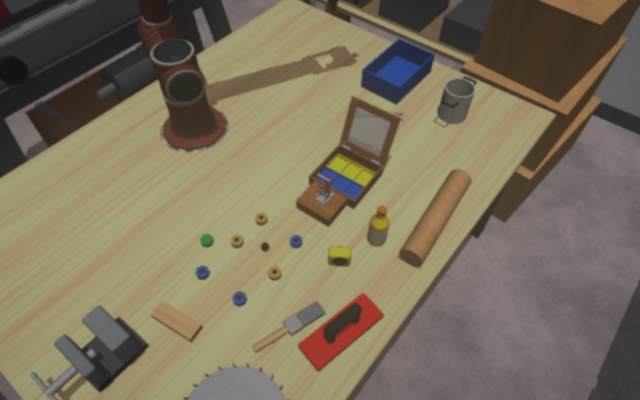

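The top view shows brass collars near (398,199), (360,251) and (396,252), and blue ones near (358,205), (437,207) and (441,253). The green look-alike is at (414,277) and the knob at (381,226). The case is open at about (260,213), with the lid to its left (+y) and the latch to its right.

```bash
cat >> h.py <<'E'
RNG={'brass':((13,70,90),(24,255,255)),'blue':((100,110,50),(125,255,255)),'green':((50,100,40),(90,255,255)),'yellow':((25,130,90),(35,255,255)),'red':((170,120,60),(180,255,255))}
def blobs(p,name,lo=20,hi=1e9):
    h=cv2.cvtColor(np.ascontiguousarray(p),cv2.COLOR_RGB2HSV)
    m=cv2.inRange(h,*[np.array(x) for x in RNG[name]])
    n,_,st,c=cv2.connectedComponentsWithStats(m)
    return [(c[i].round(1),st[i].tolist()) for i in range(1,n) if lo<=st[i][4]<=hi],m
E
python3 - <<'E'
from h import *
m=manip.camera_model('top');p=cv2.cvtColor(cv2.imread('pics/top0.png'),cv2.COLOR_BGR2RGB)
h=cv2.cvtColor(p,cv2.COLOR_RGB2HSV)
for u,v in((398,194),(360,246),(358,200),(414,277),(245,205),(270,205),(380,215),(500,300),(437,203)):print(u,v,h[v,u],p[v,u])
for n in('brass','blue','green','yellow'):
    b,_=blobs(p,n)
    for c,s in b: print(n,c,s,onz(m,*c,.018).round(4))
# case outer corners at z=.04, approx from depth
d=np.load('topd.npy')
for u,v in((232,188),(289,184),(291,241),(233,244),(258,214),(323,192),(324,232),(188,176),(300,209)):
    print((u,v),d[v,u],onz(m,u,v,.04).round(3),dep(m,u,v,d[v,u]).round(3))
b=p[160:260,170:340];save(cv2.resize(b,None,fx=4.5,fy=4.5,interpolation=2),'case0.png')
E
```

```text
398 194 [ 22 140 133] [133 113  60]
360 246 [ 24 132 133] [133 119  64]
358 200 [108 171 112] [ 37  66 112]
414 277 [ 66 139 114] [ 52 114  65]
245 205 [ 32 152 139] [134 139  56]
270 205 [109 181 120] [ 35  65 120]
380 215 [ 27  69 133] [133 130  97]
500 300 [ 30  65 134] [134 134 100]
437 203 [108 163 105] [ 38  65 105]
brass [ 11.4 145.8] [0, 90, 30, 131, 1770] [0.7377 0.9227 0.018 ]
brass [252.4 107.7] [191, 95, 143, 27, 2233] [0.8661 0.1845 0.018 ]
brass [108.5 113.1] [85, 111, 45, 4, 74] [0.8436 0.6233 0.018 ]
brass [556.2 112.3] [526, 110, 58, 6, 127] [ 0.8801 -0.7423  0.018 ]
brass [ 66.9 118.8] [43, 115, 61, 6, 160] [0.8247 0.7538 0.018 ]
brass [278.4 124.7] [198, 118, 165, 14, 500] [0.8142 0.1044 0.018 ]
brass [ 91.3 124.3] [62, 124, 52, 2, 72] [0.8075 0.673  0.018 ]
brass [563.9 126.4] [539, 125, 47, 5, 110] [ 0.8354 -0.7627  0.018 ]
brass [303.7 130.4] [298, 126, 12, 10, 80] [0.7982 0.029  0.018 ]
brass [356.8 128.3] [337, 127, 36, 3, 52] [ 0.8084 -0.1278  0.018 ]
brass [300.9 160.2] [228, 146, 122, 27, 504] [0.7072 0.0344 0.018 ]
brass [141.8 152. ] [101, 150, 87, 4, 199
[... 3385 characters left out ...]

yellow [349.  156.4] [340, 146, 19, 21, 220] [ 0.7219 -0.1054  0.018 ]
yellow [249.  214.6] [238, 188, 23, 54, 1127] [0.5446 0.1771 0.018 ]
(232, 188) 1.0973115 [0.616 0.225 0.04 ] [0.619 0.229 0.025]
(289, 184) 1.1097807 [0.631 0.065 0.04 ] [0.636 0.067 0.016]
(291, 241) 1.1011318 [0.471 0.053 0.04 ] [ 0.474  0.057 -0.002]
(233, 244) 1.055527 [0.459 0.213 0.04 ] [0.459 0.213 0.041]
(258, 214) 1.1058967 [0.544 0.148 0.04 ] [0.549 0.154 0.005]
(323, 192) 1.082185 [ 0.611 -0.032  0.04 ] [ 0.611 -0.032  0.04 ]
(324, 232) 1.0758175 [ 0.498 -0.037  0.04 ] [ 0.499 -0.037  0.028]
(188, 176) 0.92633 [0.648 0.353 0.04 ] [0.614 0.297 0.198]
(300, 209) 1.0409198 [0.561 0.031 0.04 ] [0.556 0.03  0.073]
```

View pics/case0.png

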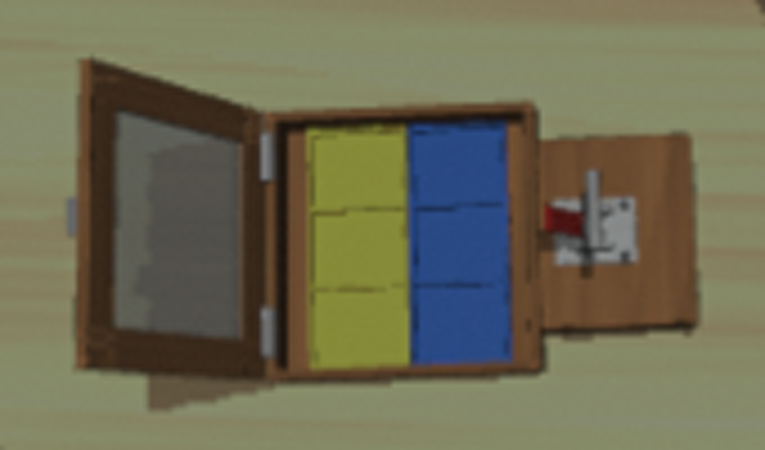

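```bash
python3 -m crank '[{"z":-4,"turn":-0.132},{"z":-4,"turn":-0.132},{"z":-4,"turn":-0.132},{"x":-2.3,"y":-3.4},{"x":-2.3,"y":-3.4}]' 100; for i in 1 2; do python3 -m crank '[{"x":-2.3,"y":-3.4},{"x":-2.3,"y":-3.4},{"x":-2.3,"y":-3.4},{"x":-2.3,"y":-3.4},{"x":-2.3,"y":-3.4}]'; done;  python3 -m crank '[{"x":-2.3,"y":-3.4},{"x":-2.3,"y":-3.4},{},{}]'
python3 - <<'E'
from h import *
p,M,s=tool();print(s['tool_pos'],M.round(3),s['time'],s['contact_force'])
p,d,m=grab('wrist');save(p,'w1.png');np.save('w1d.npy',d);np.save('w1m.npy',m,allow_pickle=True)
print(np.linalg.inv(m['world_to_cam']).round(3).tolist(),m['mtx'],m['k1'])
for n in('yellow','blue','brass','red'):
    for c,st in blobs(p,n,80)[0]: print(n,c,st,onz(m,*c,.01).round(4))
E
```

```text
[0.19624304 0.59278999 0.23016704] [[-0.949  0.314 -0.001]
 [ 0.314  0.949 -0.002]
 [ 0.    -0.002 -1.   ]] 0.1 [ 0.50950403  0.07883435 -0.15532458]
[[0.314, 0.902, 0.296, 0.121], [0.949, -0.298, -0.101, 0.619], [-0.002, 0.313, -0.95, 0.372], [0.0, 0.0, 0.0, 1.0]] [[293.58132706   0.         321.14420824]
 [  0.         293.58132706 196.90822392]
 [  0.           0.           1.        ]] -0.038609559204007146
blue [474.9 269.2] [428, 234, 95, 75, 2966] [0.4061 0.7551 0.01  ]
blue [370.8 302.3] [314, 255, 105, 93, 5123] [0.4129 0.5984 0.01  ]
brass [280.6 102.7] [0, 0, 622, 287, 68629] [0.1075 0.5716 0.01  ]
brass [ 44.2 182.8] [0, 155, 117, 51, 724] [0.0994 0.2365 0.01  ]
brass [ 52.2 201.6] [0, 174, 126, 52, 752] [0.1257 0.2317 0.01  ]
brass [ 60.3 224.1] [0, 200, 127, 47, 350] [0.1578 0.2234 0.01  ]
brass [402.6 229.3] [310, 203, 176, 56, 793] [0.3119 0.6703 0.01  ]
brass [219.1 224.9] [164, 204, 112, 42, 416] [0.2282 0.437  0.01  ]
brass [600.5 305. ] [583, 241, 57, 148, 3900] [0.5371 0.9363 0.01  ]
brass [ 66.4 281.7] [0, 256, 145, 47, 1053] [0.241  0.1763 0.01  ]
brass [533.5 298.4] [524, 271, 17, 45, 220] [0.4868 0.8335 0.01  ]
brass [162.5 285. ] [122, 273, 74, 26, 355] [0.2899 0.3162 0.01  ]
brass [266.3 293.7] [225, 272, 89, 46, 1399] [0.3503 0.4568 0.01  ]
brass [150.6 304.6] [134, 298, 39, 13, 84] [0.3156 0.2814 0.01  ]
brass [281.2 309.7] [252, 299, 64, 21, 290] [0.3838 0.4675 0.01  ]
brass [231.1 322.8] [221, 317, 22, 12, 132] [0.3833 0.3853 0.01  ]
brass [ 34.3 371.9] [0, 364, 63, 18, 169] [0.382  0.0039 0.01  ]
brass [470.4 384.1] [458, 368, 35, 32, 180] [0.6311 0.7159 0.01  ]
brass [170.9 379.9] [146, 371, 38, 24, 146] [0.4636 0.2361 0.01  ]schema error: expected keys x, y, z, turn
schema error: expected keys x, y, z, turn
schema error: expected keys x, y, z, turn
schema error: expected keys x, y, z, turn
```

View pics/w1.png

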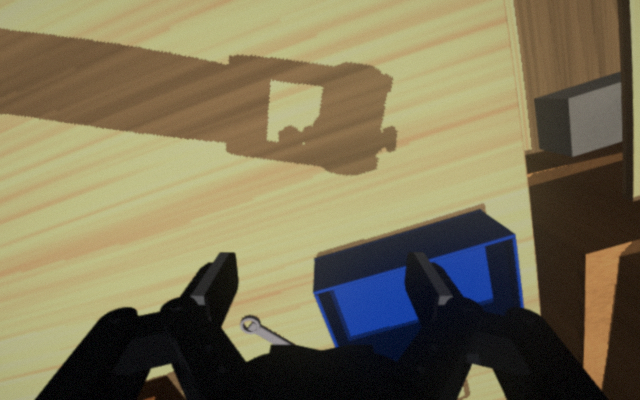

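The keys must all be present, so nothing moved. This view only shows the bench below the start pose: the blue bin at (415,290), and the fingertips at (220,265) and (425,265).

```bash
python3 -m crank '[{"x":0,"y":0,"z":-4,"turn":-0.132},{"x":0,"y":0,"z":-4,"turn":-0.132},{"x":0,"y":0,"z":-4,"turn":-0.132},{"x":-2.3,"y":-3.4,"z":0,"turn":0},{"x":-2.3,"y":-3.4,"z":0,"turn":0}]' 100; 
python3 -m crank '[{"x":-2.3,"y":-3.4,"z":0,"turn":0},{"x":-2.3,"y":-3.4,"z":0,"turn":0},{"x":-2.3,"y":-3.4,"z":0,"turn":0},{"x":-2.3,"y":-3.4,"z":0,"turn":0},{"x":-2.3,"y":-3.4,"z":0,"turn":0}]'
python3 -m crank '[{"x":-2.3,"y":-3.4,"z":0,"turn":0},{"x":-2.3,"y":-3.4,"z":0,"turn":0},{"x":-2.3,"y":-3.4,"z":0,"turn":0},{"x":-2.3,"y":-3.4,"z":0,"turn":0},{"x":-2.3,"y":-3.4,"z":0,"turn":0}]'
python3 -m crank '[{"x":0,"y":-3.4,"z":0,"turn":0},{"x":0,"y":-3.4,"z":0,"turn":0},{"x":0,"y":0,"z":0,"turn":0},{"x":0,"y":0,"z":0,"turn":0}]'
python3 - <<'E'
from h import *
p,M,s=tool();print(s['tool_pos'],M.round(3),s['time'],s['contact_force'])
p,d,m=grab('wrist');save(p,'w2.png');np.save('w2d.npy',d);np.save('w2m.npy',m,allow_pickle=True)
print(np.linalg.inv(m['world_to_cam']).round(3).tolist())
for n in('yellow','blue','red'):
    for c,st in blobs(p,n,80)[0]: print(n,c,st,onz(m,*c,.01).round(4))
E
```

```text
time: 0.65
tool_pos: [0.2478, 0.5291, 0.3533]
tool_rot: [0.001, -0.039, 0.999, 0.001]
contact_force: [0.6, -0.2, -0.5]
gripper_width: 0.999
grasp_force: 0.0
time: 1.15
tool_pos: [0.3757, 0.3667, 0.351]
tool_rot: [-0.0, -0.038, 0.999, -0.0]
contact_force: [0.2, 0.4, -0.2]
gripper_width: 1.002
grasp_force: 0.0
time: 1.65
tool_pos: [0.5034, 0.206, 0.351]
tool_rot: [-0.0, -0.038, 0.999, 0.0]
contact_force: [-0.7, 0.3, -0.4]
gripper_width: 1.0
grasp_force: 0.0
time: 2.05
tool_pos: [0.5079, 0.1394, 0.351]
tool_rot: [-0.0, -0.037, 0.999, 0.0]
contact_force: [0.3, -0.0, 0.2]
gripper_width: 0.999
grasp_force: 0.0
[0.50786068 0.1393559  0.35101407] [[-0.997 -0.075 -0.001]
 [-0.075  0.997  0.   ]
 [ 0.     0.001 -1.   ]] 2.05 [ 0.2969455  -0.00141726  0.22835594]
[[-0.075, 0.947, 0.311, 0.428], [0.997, 0.071, 0.023, 0.134], [-0.0, 0.312, -0.95, 0.493], [0.0, 0.0, 0.0, 1.0]]
yellow [341.4 183.8] [323, 144, 39, 76, 2573] [0.5607 0.178  0.01  ]
yellow [171.2 264.2] [156, 249, 32, 31, 497] [ 0.7423 -0.1285  0.01  ]
blue [622.6 118. ] [592, 47, 48, 120, 3291] [0.4114 0.6353 0.01  ]
blue [ 9.3 94.2] [0, 84, 20, 21, 296] [ 0.4489 -0.3756  0.01  ]
blue [303.5 173.9] [285, 131, 38, 88, 3209] [0.5483 0.1125 0.01  ]
blue [ 31.2 174. ] [22, 165, 19, 19, 248] [ 0.5827 -0.3667  0.01  ]
blue [158.8 183.1] [149, 174, 20, 19, 274] [ 0.5828 -0.1361  0.01  ]
```

View pics/w2.png

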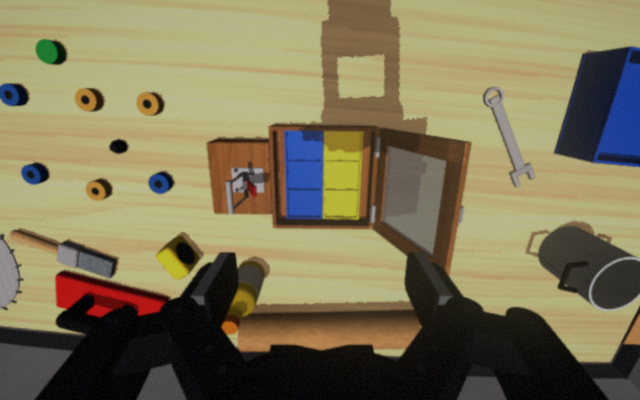

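The wrist view shows the case: tray rim corners near (271,125), (373,125) and (274,228), with the strip boundary at column 323. The ribs are at rows ≈160 and 188, and the block's corners at (208,142) and (213,214). Collars are on the left: green at (50,52), blue at (12,95), (34,173), (160,183), brass at (88,99), (149,103), (98,189).

```bash
python3 - <<'E'
from h import *
m=np.load('w2m.npy',allow_pickle=True).item();p=cv2.cvtColor(cv2.imread('pics/w2.png'),cv2.COLOR_BGR2RGB)
for u in(295,305,315): print(u,[int(x) for x in p[126:230,u,2]])
for v in(145,175,205): print(v,[tuple(int(y) for y in p[v,x]) for x in range(318,329)], [int(x) for x in p[v,276:292,2]])
d=np.load('w2d.npy')
for u,v,z in((270,126,.04),(274,227,.04),(373,125,.04),(377,232,.04),(208,142,.04),(213,214,.04),(323,150,.014),(323,205,.014),(323,219,.014),(323,131,.014)):print(u,v,onz(m,u,v,z).round(4))
# collars: fine masks in left zone
h=cv2.cvtColor(p,cv2.COLOR_RGB2HSV)
mk=cv2.inRange(h,(10,120,60),(24,255,255))
n,_,st,c=cv2.connectedComponentsWithStats(mk)
for i in range(1,n):
    if st[i][4]>60 and c[i][0]<250 and c[i][1]<220: print('brass',c[i].round(1),st[i],onz(m,*c[i],.016).round(4))
for cc in((9.3,94.2),(31.2,174),(158.8,183.1)):print('blue',onz(m,*cc,.016).round(4))
# open fingertips view of lid/lever depth points
for u,v in((441,140),(466,143),(443,272),(240,180),(253,190),(228,212)):print(u,v,d[v,u],dep(m,u,v,d[v,u]).round(4))
save(cv2.resize(p[130:225,200:300],None,fx=6,fy=6,interpolation=2),'latch.png')
E
```

```text
295 [34, 43, 46, 61, 111, 155, 177, 181, 180, 179, 180, 179, 180, 181, 178, 179, 181, 179, 178, 178, 176, 177, 178, 177, 176, 180, 180, 179, 181, 182, 177, 175, 174, 149, 132, 153, 175, 176, 175, 177, 177, 177, 177, 175, 176, 173, 176, 175, 175, 174, 174, 177, 177, 174, 175, 177, 175, 176, 174, 173, 173, 160, 132, 114, 146, 171, 174, 176, 172, 175, 169, 171, 172, 172, 171, 170, 172, 173, 172, 172, 171, 170, 168, 170, 170, 169, 170, 169, 164, 133, 108, 121, 105, 57, 30, 27, 30, 26, 34, 42, 45, 60, 94, 123]
305 [32, 31, 33, 40, 60, 80, 95, 100, 97, 93, 99, 97, 96, 105, 133, 160, 177, 176, 177, 182, 177, 180, 176, 178, 179, 178, 176, 182, 177, 178, 177, 175, 173, 157, 137, 151, 173, 177, 176, 179, 177, 177, 178, 175, 177, 174, 176, 176, 176, 175, 175, 176, 174, 172, 175, 177, 177, 174, 175, 177, 171, 164, 136, 123, 151, 170, 175, 174, 170, 174, 173, 175, 171, 174, 173, 174, 172, 172, 174, 171, 171, 169, 168, 171, 171, 168, 171, 169, 162, 128, 103, 119, 104, 60, 36, 25, 31, 28, 28, 39, 45, 53, 84, 119]
315 [32, 38, 31, 39, 52, 78, 97, 95, 99, 99, 98, 100, 97, 96, 112, 146, 172, 177, 177,
[... 1324 characters left out ...]
 214 [ 0.6204 -0.0328  0.04  ]
323 150 [0.5049 0.1422 0.014 ]
323 205 [0.6    0.1495 0.014 ]
323 219 [0.6261 0.1516 0.014 ]
323 131 [0.4744 0.1399 0.014 ]
brass [85.8 99.2] [ 75  88  22  23 370] [ 0.4501 -0.2394  0.016 ]
brass [147.6 103.4] [136  92  23  24 383] [ 0.4508 -0.1388  0.016 ]
brass [ 95.6 190.3] [ 86 180  20  21 292] [ 0.6022 -0.247   0.016 ]
blue [ 0.4487 -0.3693  0.016 ]
blue [ 0.5808 -0.3605  0.016 ]
blue [ 0.5809 -0.1327  0.016 ]
441 140 0.32721815 [0.4597 0.2709 0.1622]
466 143 0.2950556 [0.4574 0.2833 0.1956]
443 272 0.13112211 [0.4973 0.1938 0.379 ]
240 180 0.46558183 [0.5576 0.0137 0.0424]
253 190 0.40518132 [0.5527 0.0483 0.1052]
228 212 0.38686037 [0.5771 0.021  0.1318]
```

View pics/latch.png

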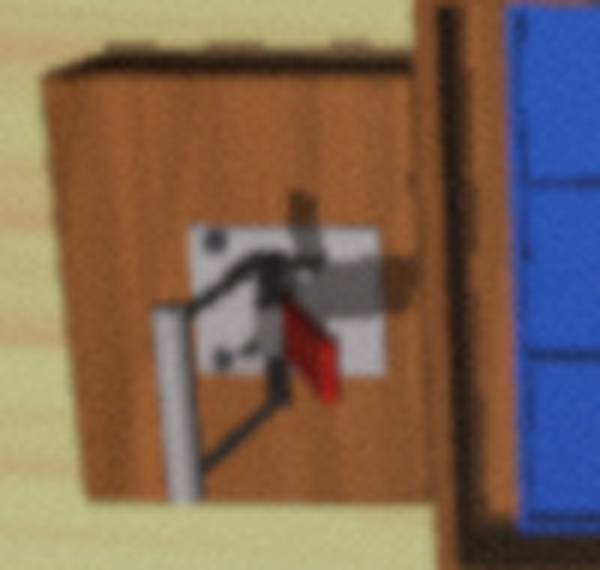

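```bash
cat > near.py <<'E'
import sys
from h import *
# usage: near.py color X Y -> look, nearest collar of that colour, and moves (cm, tool axes)
col,X,Y=sys.argv[1],float(sys.argv[2]),float(sys.argv[3])
t,M,s=tool();p,d,m=grab('wrist')
h=cv2.cvtColor(np.ascontiguousarray(p),cv2.COLOR_RGB2HSV)
mk=cv2.inRange(h,*{'brass':((10,110,50),(24,255,255)),'blue':((100,110,40),(125,255,255))}[col])
mk=cv2.morphologyEx(mk,cv2.MORPH_CLOSE,np.ones((9,9)))
n,_,st,c=cv2.connectedComponentsWithStats(mk)
for i in range(1,n):
    if st[i][4]<100: continue
    P=onz(m,*c[i],.015)
    if np.hypot(P[0]-X,P[1]-Y)<.09 and .6<st[i][2]/st[i][3]<1.6: print(c[i].round(0),st[i].tolist(),'world',P.round(4),'togo',togo([P[0],P[1],.004]))
print(s['time'],t.round(4),s['gripper_width'],np.array(s['contact_force']).round(1))
if len(sys.argv)>4: save(p,sys.argv[4])
E
python3 -m crank '[{"x":1.6,"y":-4.5,"z":0,"turn":0.016},{"x":1.6,"y":-4.5,"z":0,"turn":0},{"x":1.6,"y":-4.5,"z":0,"turn":0},{"x":1.6,"y":-4.5,"z":0,"turn":0},{"x":1.5,"y":-4.5,"z":0,"turn":0}]' 70
python3 -m crank '[{"x":0,"y":-4.7,"z":0,"turn":0},{"x":0,"y":0,"z":4,"turn":0},{"x":0,"y":0,"z":4,"turn":0},{"x":0,"y":0,"z":4,"turn":0},{"x":0,"y":0,"z":4,"turn":0}]'
python3 -m crank '[{"x":0,"y":0,"z":4,"turn":0},{"x":0,"y":0,"z":0,"turn":0},{"x":0,"y":0,"z":0,"turn":0}]'
python3 near.py brass .4495 -.138
```

```text
time: 2.6
tool_pos: [0.4428, -0.0901, 0.3514]
tool_rot: [0.0, -0.032, 1.0, 0.0]
contact_force: [1.1, -0.3, 1.3]
gripper_width: 0.698
grasp_force: 0.0
time: 3.1
tool_pos: [0.4465, -0.1357, 0.1899]
tool_rot: [0.0, -0.031, 1.0, 0.0]
contact_force: [0.3, -0.4, -1.2]
gripper_width: 0.695
grasp_force: 0.0
time: 3.4
tool_pos: [0.4464, -0.1359, 0.1516]
tool_rot: [-0.0, -0.031, 1.0, 0.0]
contact_force: [0.3, -0.3, -0.1]
gripper_width: 0.697
grasp_force: 0.0
3.4 [ 0.4464 -0.1359  0.1516] 0.696776573081388 [ 0.3 -0.3 -0.1]
```

```bash
python3 - <<'E'
from h import *
p,d,m=grab('wrist');save(p,'w3.png')
print(proj(m,[.4495,-.138,.016]),proj(m,[.4464,-.1359,.0]))
h=cv2.cvtColor(np.ascontiguousarray(p),cv2.COLOR_RGB2HSV)
u,v=[int(x) for x in proj(m,[.4495,-.138,.016])]
for du in (-18,-14,-10,0,10,14,18,40): print(h[v,u+du],end=' ')
E
```

```text
(np.float64(319.7497501125547), np.float64(186.67876821848273)) (np.float64(322.04640375989953), np.float64(179.60159298998738))
[ 21 134 160] [ 20 162 170] [ 19 162 153] [ 24 113  43] [ 17 160 110] [ 18 162 110] [ 17 115 120] [ 17 114 127]
```

View pics/w3.png

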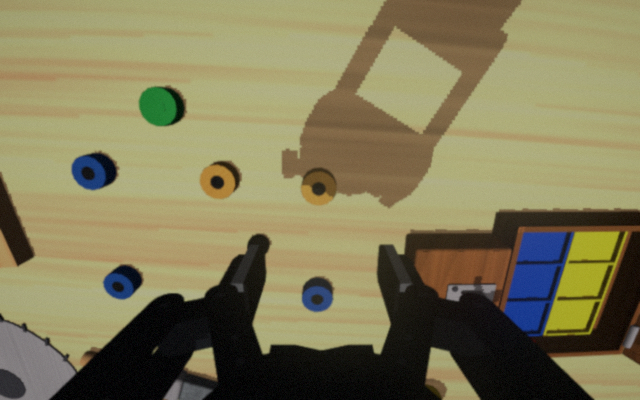

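The brass collar at (319,187) lies partly in the gripper's shadow, just where predicted. The other five collars haven't moved. I'll tighten the colour mask and grasp this one.

```bash
sed -i 's/(10,110,50)/(10,138,50)/' near.py
python3 -m crank '[{"x":-0.3,"y":-0.2,"z":4,"turn":0},{"x":0,"y":0,"z":4,"turn":0},{"x":0,"y":0,"z":3,"turn":0},{"x":0,"y":0,"z":2.5,"turn":0},{"x":0,"y":0,"z":1.2,"turn":0}]'
python3 -m crank '[{"x":0,"y":0,"z":0,"turn":0},{"x":0,"y":0,"z":0,"turn":0},{"x":0,"y":0,"z":0,"turn":0},{"x":0,"y":0,"z":0,"turn":0},{"x":0,"y":0,"z":0,"turn":0}]' 0
python3 -m crank '[{"x":0,"y":0,"z":-2,"turn":0},{"x":0,"y":0,"z":-4,"turn":0},{"x":0,"y":0,"z":-4,"turn":0},{"x":0,"y":0,"z":-3,"turn":0},{"x":0,"y":0,"z":0,"turn":0}]'
python3 - <<'E'
from h import *
t,M,s=tool();print(t,M.round(3).tolist());p,d,m=grab('wrist');save(p[150:400,150:500],'w4.png')
print(togo([.4957,.1745,.15]),togo([.5456,.1774,.15]),togo([.5955,.1804,.15]))
E
```

```text
time: 4.0
tool_pos: [0.45, -0.1388, 0.0045]
tool_rot: [0.0, -0.03, 1.0, -0.0]
contact_force: [-0.4, 0.5, -0.4]
gripper_width: 0.703
grasp_force: 0.0
time: 4.5
tool_pos: [0.4511, -0.1394, 0.0065]
tool_rot: [0.002, -0.03, 1.0, -0.001]
contact_force: [0.1, 0.3, 6.0]
gripper_width: 0.39
grasp_force: 60.2
time: 5.0
tool_pos: [0.4525, -0.1401, 0.1403]
tool_rot: [0.005, -0.03, 1.0, -0.003]
contact_force: [-0.6, -1.6, -1.0]
gripper_width: 0.391
grasp_force: 59.9
[ 0.45245702 -0.14012816  0.14026814] [[-0.998, -0.06, 0.01], [-0.06, 0.998, -0.005], [-0.01, -0.005, -1.0]]
[-6.37 31.06 -1.34] [-11.37  31.05  -1.31] [-16.37  31.05  -1.28]
```

View pics/w4.png

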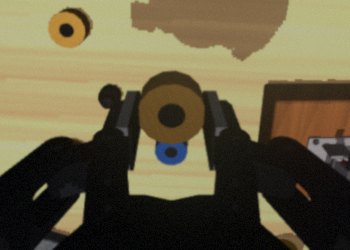

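The collar is held squarely between the fingers, at about (172,108) in the crop. The tips touched the bench while closing (6 N), so I'll grasp 8 mm higher next time.

```bash

python3 -m crank '[{"x":0,"y":0,"z":-5,"turn":0},{"x":-0.8,"y":3.9,"z":0,"turn":0},{"x":-0.8,"y":3.9,"z":0,"turn":0},{"x":-0.8,"y":3.9,"z":0,"turn":0},{"x":-0.8,"y":3.9,"z":0,"turn":0}]'
python3 -m crank '[{"x":-0.8,"y":3.9,"z":0,"turn":0},{"x":-0.8,"y":3.9,"z":0,"turn":0},{"x":-0.8,"y":3.9,"z":0,"turn":0},{"x":-0.8,"y":3.8,"z":0,"turn":0},{"x":0,"y":0,"z":0,"turn":0}]'
cat > place.py <<'E'
import sys
from h import *
C={'Y+':(.4957,.1745),'Y0':(.5456,.1774),'Y-':(.5955,.1804),'B+':(.4995,.1106),'B0':(.5494,.1136),'B-':(.5993,.1165)}
t,M,s=tool();print(sys.argv[1],'togo',togo([*C[sys.argv[1]],float(sys.argv[2])]),t.round(4),'g',round(s['gripper_width'],3),s['grasp_force'],s['time'])
E
python3 place.py Y+ .05
python3 - <<'E'
from h import *
p,d,m=grab('wrist');save(p,'w5.png')
E
```

```text
time: 5.55
tool_pos: [0.4706, 0.0206, 0.1822]
tool_rot: [-0.002, -0.03, 1.0, 0.0]
contact_force: [0.4, -0.7, -2.3]
gripper_width: 0.389
grasp_force: 60.2
time: 6.05
tool_pos: [0.4932, 0.1791, 0.1819]
tool_rot: [-0.002, -0.033, 0.999, 0.0]
contact_force: [-1.3, -0.5, -1.0]
gripper_width: 0.392
grasp_force: 60.3
Y+ togo [-0.27 -0.48 13.18] [0.4932 0.1791 0.1819] g 0.392 60.291913747787476 6.05
```

View pics/w5.png

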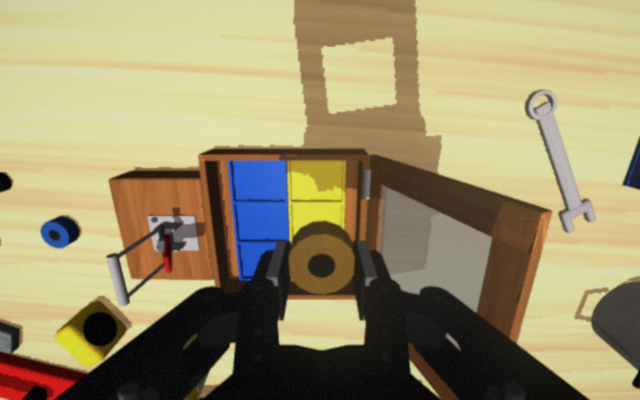

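The collar is held at (322,260) above the yellow row. The near yellow compartment spans cols 289–346 and rows 160–199, and the strip boundary is at col 289.

```bash
python3 - <<'E'
from h import *
m=manip.camera_model('wrist')
for n,u,v,z in(('mid strips rib1',289,199.5,.014),('near end mid',288,160,.014),('Y right near',346,160,.014),('rib blue',235,200,.014),('rib2 blue',238,239,.014)): print(n,onz(m,u,v,z).round(4))
e=np.array([-.059,.998]);f=np.array([-.998,-.059]);O=np.array([.5475,.1455])
for x,y in((0,25),(0,77),(63.5,77),(-60,25),(-60,-25)): print((O+e*x/1e3+f*y/1e3).round(4))
E
python3 place.py Y+ .05
```

```text
mid strips rib1 [0.52   0.1429 0.014 ]
near end mid [0.4756 0.1405 0.014 ]
Y right near [0.4716 0.2023 0.014 ]
rib blue [0.5245 0.0825 0.014 ]
rib2 blue [0.5726 0.0847 0.014 ]
[0.5226 0.144 ]
[0.4707 0.141 ]
[0.4669 0.2043]
[0.5261 0.0841]
[0.576  0.0871]
Y+ togo [-0.3  -0.28 13.19] [0.4931 0.1772 0.1819] g 0.388 60.29181361198425 6.1
```

```bash
sed -i "s/^t,M/C={k:(a-.0015,b-.001) for k,(a,b) in C.items()}\nt,M/" place.py
python3 -m crank '[{"x":-0.1,"y":-0.35,"z":4,"turn":0},{"x":0,"y":0,"z":4,"turn":0},{"x":0,"y":0,"z":4,"turn":0},{"x":0,"y":0,"z":2.5,"turn":0},{"x":0,"y":0,"z":0,"turn":0}]'
python3 place.py Y+ .021
```

```text
time: 6.6
tool_pos: [0.4906, 0.1701, 0.0333]
tool_rot: [-0.006, -0.029, 1.0, -0.001]
contact_force: [-0.3, 1.0, -1.1]
gripper_width: 0.391
grasp_force: 60.3
Y+ togo [-0.4   0.32  1.23] [0.4906 0.1701 0.0333] g 0.391 60.31220555305481 6.6
```

```bash

python3 -m crank '[{"x":-0.4,"y":0.3,"z":0,"turn":0},{"x":0,"y":0,"z":0.6,"turn":0},{"x":0,"y":0,"z":0.4,"turn":0},{"x":0,"y":0,"z":0,"turn":0}]'
python3 place.py Y+ .021
```

```text
time: 7.0
tool_pos: [0.4998, 0.1755, 0.0298]
tool_rot: [0.0, -0.03, 1.0, 0.0]
contact_force: [-0.2, -0.3, -1.4]
gripper_width: 0.391
grasp_force: 60.3
Y+ togo [ 0.57 -0.17  0.88] [0.4998 0.1755 0.0298] g 0.391 60.31283497810364 7.0
```

```bash

python3 -m crank '[{"x":0,"y":0,"z":0,"turn":0},{"x":0,"y":0,"z":0,"turn":0},{"x":0,"y":0,"z":0,"turn":0}]'
python3 place.py Y+ .021
```

```text
time: 7.3
tool_pos: [0.4996, 0.1756, 0.0296]
tool_rot: [0.0, -0.03, 1.0, 0.0]
contact_force: [-0.5, 0.7, -0.6]
gripper_width: 0.387
grasp_force: 60.3
Y+ togo [ 0.56 -0.17  0.86] [0.4996 0.1756 0.0296] g 0.387 60.31303882598877 7.3
```

```bash

python3 -m crank '[{"x":0.5,"y":-0.15,"z":0,"turn":0},{"x":0,"y":0,"z":0.5,"turn":0},{"x":0,"y":0,"z":0.3,"turn":0},{"x":0,"y":0,"z":0,"turn":0},{"x":0,"y":0,"z":0,"turn":0}]'
python3 place.py Y+ .021
```

```text
time: 7.8
tool_pos: [0.4944, 0.1737, 0.021]
tool_rot: [-0.0, -0.03, 1.0, -0.0]
contact_force: [-0.3, -0.3, -1.3]
gripper_width: 0.39
grasp_force: 60.3
Y+ togo [ 0.02 -0.01  0.  ] [0.4944 0.1737 0.021 ] g 0.39 60.31389355659485 7.8
```

```bash

python3 -m crank '[{"x":0,"y":0,"z":0,"turn":0},{"x":0,"y":0,"z":0,"turn":0},{"x":0,"y":0,"z":0,"turn":0},{"x":0,"y":0,"z":-1,"turn":0},{"x":0,"y":0,"z":-4,"turn":0}]' 56
python3 -m crank '[{"x":0,"y":0,"z":-4,"turn":0},{"x":0,"y":0,"z":-4,"turn":0},{"x":0,"y":0,"z":-4,"turn":0},{"x":0.7,"y":-4.1,"z":0,"turn":0},{"x":0.7,"y":-4.1,"z":0,"turn":0}]' 70
python3 -m crank '[{"x":0.7,"y":-4.1,"z":0,"turn":0},{"x":0.7,"y":-4.1,"z":0,"turn":0},{"x":0.7,"y":-4.1,"z":0,"turn":0},{"x":0.7,"y":-4.1,"z":0,"turn":0},{"x":0.7,"y":-4.1,"z":0,"turn":0}]'
python3 -m crank '[{"x":0.7,"y":-4.1,"z":0,"turn":0},{"x":0.7,"y":-4.1,"z":1,"turn":0},{"x":0.7,"y":-4.1,"z":3,"turn":0},{"x":0,"y":0,"z":0,"turn":0},{"x":0,"y":0,"z":0,"turn":0}]'
python3 near.py brass .4495 -.2385
```

```text
time: 8.3
tool_pos: [0.4908, 0.1729, 0.0678]
tool_rot: [-0.005, -0.03, 1.0, -0.001]
contact_force: [0.4, 0.3, 0.2]
gripper_width: 0.559
grasp_force: 0.0
time: 8.8
tool_pos: [0.4867, 0.0908, 0.1949]
tool_rot: [0.003, -0.032, 0.999, -0.0]
contact_force: [0.3, 0.4, -0.9]
gripper_width: 0.7
grasp_force: 0.0
time: 9.3
tool_pos: [0.4626, -0.1174, 0.1925]
tool_rot: [0.001, -0.03, 1.0, -0.0]
contact_force: [0.1, -0.5, -0.2]
gripper_width: 0.698
grasp_force: 0.0
time: 9.8
tool_pos: [0.4489, -0.2391, 0.1519]
tool_rot: [-0.0, -0.029, 1.0, 0.001]
contact_force: [-0.2, -0.5, 0.4]
gripper_width: 0.698
grasp_force: 0.0
[320. 185.] [303, 167, 36, 37, 904] world [ 0.4489 -0.2396  0.015 ] togo [ 0.09 -0.09 14.88]
9.8 [ 0.4489 -0.2391  0.1519] 0.6978535733316551 [-0.2 -0.5  0.4]
```

```bash

python3 -m crank '[{"x":0.1,"y":-0.1,"z":4,"turn":0},{"x":0,"y":0,"z":4,"turn":0},{"x":0,"y":0,"z":3,"turn":0},{"x":0,"y":0,"z":2,"turn":0},{"x":0,"y":0,"z":1,"turn":0}]'
python3 -m crank '[{"x":0,"y":0,"z":0,"turn":0},{"x":0,"y":0,"z":0,"turn":0},{"x":0,"y":0,"z":0,"turn":0},{"x":0,"y":0,"z":0,"turn":0},{"x":0,"y":0,"z":0,"turn":0}]' 0
python3 -m crank '[{"x":0,"y":0,"z":-2,"turn":0},{"x":0,"y":0,"z":-4,"turn":0},{"x":0,"y":0,"z":-4,"turn":0},{"x":0,"y":0,"z":-4,"turn":0},{"x":0,"y":0,"z":-4,"turn":0}]'
python3 -m crank '[{"x":-1.2,"y":4.1,"z":0,"turn":0},{"x":-1.2,"y":4.1,"z":0,"turn":0},{"x":-1.2,"y":4.1,"z":0,"turn":0},{"x":-1.2,"y":4.1,"z":0,"turn":0},{"x":-1.2,"y":4.1,"z":0,"turn":0}]'
python3 -m crank '[{"x":-1.2,"y":4.1,"z":0,"turn":0},{"x":-1.2,"y":4.1,"z":0,"turn":0},{"x":-1.2,"y":4.1,"z":0,"turn":0},{"x":-1.2,"y":4.1,"z":0,"turn":0},{"x":-1.2,"y":4.0,"z":0,"turn":0}]'
python3 -m crank '[{"x":0,"y":0,"z":4,"turn":0},{"x":0,"y":0,"z":4,"turn":0},{"x":0,"y":0,"z":4,"turn":0},{"x":0,"y":0,"z":0,"turn":0},{"x":0,"y":0,"z":0,"turn":0}]'
python3 place.py Y0 .021
```

```text
time: 10.35
tool_pos: [0.4485, -0.2381, 0.0112]
tool_rot: [-0.0, -0.031, 1.0, 0.0]
contact_force: [0.8, 1.1, 0.2]
gripper_width: 0.698
grasp_force: 0.0
time: 10.85
tool_pos: [0.45, -0.2405, 0.014]
tool_rot: [0.002, -0.03, 1.0, -0.001]
contact_force: [0.9, 2.1, 5.7]
gripper_width: 0.37
grasp_force: 60.2
time: 11.35
tool_pos: [0.448, -0.2397, 0.1935]
tool_rot: [-0.0, -0.03, 1.0, -0.0]
contact_force: [0.3, -0.7, -1.1]
gripper_width: 0.368
grasp_force: 59.6
time: 11.85
tool_pos: [0.496, -0.0301, 0.192]
tool_rot: [0.0, -0.03, 1.0, -0.0]
contact_force: [-0.0, 0.6, -0.8]
gripper_width: 0.373
grasp_force: 59.7
time: 12.35
tool_pos: [0.5437, 0.1773, 0.1919]
tool_rot: [0.0, -0.03, 1.0, -0.0]
contact_force: [-0.3, -0.2, -0.9]
gripper_width: 0.367
grasp_force: 59.5
time: 12.85
tool_pos: [0.5433, 0.1755, 0.0718]
tool_rot: [-0.001, -0.03, 1.0, -0.0]
contact_force: [0.5, 0.6, -0.3]
gripper_width: 0.374
grasp_force: 59.8
Y0 togo [-0.1   0.09  5.08] [0.5433 0.1755 0.0718] g 0.374 59.77192282676697 12.85
```

```bash

python3 -m crank '[{"x":-0.1,"y":0.1,"z":3,"turn":0},{"x":0,"y":0,"z":1.2,"turn":0},{"x":0,"y":0,"z":0.7,"turn":0},{"x":0,"y":0,"z":0,"turn":0},{"x":0,"y":0,"z":0,"turn":0}]'
python3 place.py Y0 .023
```

```text
time: 13.35
tool_pos: [0.5456, 0.1768, 0.0244]
tool_rot: [0.001, -0.03, 1.0, 0.0]
contact_force: [-0.0, 0.6, -0.8]
gripper_width: 0.368
grasp_force: 59.8
Y0 togo [ 0.15 -0.04  0.14] [0.5456 0.1768 0.0244] g 0.368 59.778297543525696 13.35
```

```bash

python3 -m crank '[{"x":0,"y":0,"z":0.1,"turn":0},{"x":0,"y":0,"z":0,"turn":0},{"x":0,"y":0,"z":0,"turn":0},{"x":0,"y":0,"z":-1,"turn":0},{"x":0,"y":0,"z":-4,"turn":0}]' 56
python3 -m crank '[{"x":0,"y":0,"z":-4,"turn":0},{"x":0,"y":0,"z":-4,"turn":0},{"x":0,"y":0,"z":-4,"turn":0},{"x":0,"y":0,"z":0,"turn":0}]' 70
python3 - <<'E'
from h import *
p,d,m=grab('wrist');save(p[80:320,150:470],'w6.png')
E
python3 -m crank '[{"x":-0.3,"y":-4.2,"z":0,"turn":0},{"x":-0.3,"y":-4.2,"z":0,"turn":0},{"x":-0.3,"y":-4.2,"z":0,"turn":0},{"x":-0.3,"y":-4.2,"z":0,"turn":0},{"x":-0.3,"y":-4.3,"z":0,"turn":0}]'
python3 -m crank '[{"x":-0.3,"y":-4.3,"z":0,"turn":0},{"x":-0.3,"y":-4.3,"z":0,"turn":0},{"x":-0.3,"y":-4.3,"z":0,"turn":0},{"x":-0.3,"y":-4.3,"z":1,"turn":0},{"x":-0.3,"y":-4.3,"z":3,"turn":0}]'
python3 -m crank '[{"x":0,"y":0,"z":0,"turn":0},{"x":0,"y":0,"z":0,"turn":0}]'
python3 near.py brass .601 -.2465
```

```text
time: 13.85
tool_pos: [0.5408, 0.176, 0.0683]
tool_rot: [-0.005, -0.03, 1.0, -0.001]
contact_force: [-0.1, 0.5, -0.2]
gripper_width: 0.559
grasp_force: 0.0
time: 14.25
tool_pos: [0.5487, 0.1776, 0.2013]
tool_rot: [0.007, -0.03, 1.0, 0.001]
contact_force: [1.0, -0.1, 0.8]
gripper_width: 0.703
grasp_force: 0.0
time: 14.8
tool_pos: [0.5714, -0.0344, 0.1908]
tool_rot: [-0.001, -0.03, 1.0, 0.0]
contact_force: [0.7, 0.7, 0.2]
gripper_width: 0.702
grasp_force: 0.0
time: 15.3
tool_pos: [0.6014, -0.2474, 0.1557]
tool_rot: [0.002, -0.03, 1.0, -0.001]
contact_force: [0.3, -0.1, 1.0]
gripper_width: 0.697
grasp_force: 0.0
time: 15.5
tool_pos: [0.5985, -0.2446, 0.1509]
tool_rot: [-0.002, -0.029, 1.0, 0.001]
contact_force: [-0.4, 0.4, 0.3]
gripper_width: 0.699
grasp_force: 0.0
[318. 188.] [301, 170, 35, 37, 905] world [ 0.6009 -0.247   0.015 ] togo [-0.17 -0.32 14.84]
15.5 [ 0.5985 -0.2446  0.1509] 0.6986766930648051 [-0.4  0.4  0.3]
```

View pics/w6.png

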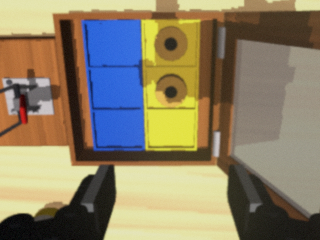

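Crop view: both brass collars lie flat and centred, in the near (171,43) and middle (172,90) yellow compartments.

```bash

python3 -m crank '[{"x":-0.2,"y":-0.2,"z":4,"turn":0},{"x":0,"y":0,"z":4,"turn":0},{"x":0,"y":0,"z":3.2,"turn":0},{"x":0,"y":0,"z":2.2,"turn":0},{"x":0,"y":0,"z":1,"turn":0}]'
python3 -m crank '[{"x":0,"y":0,"z":0,"turn":0},{"x":0,"y":0,"z":0,"turn":0},{"x":0,"y":0,"z":0,"turn":0},{"x":0,"y":0,"z":0,"turn":0},{"x":0,"y":0,"z":0,"turn":0}]' 0
python3 -m crank '[{"x":0,"y":0,"z":-2,"turn":0},{"x":0,"y":0,"z":-4,"turn":0},{"x":0,"y":0,"z":-4,"turn":0},{"x":0,"y":0,"z":-4,"turn":0},{"x":0,"y":0,"z":-4,"turn":0}]'
python3 -m crank '[{"x":-0.2,"y":4.2,"z":0,"turn":0},{"x":-0.2,"y":4.2,"z":0,"turn":0},{"x":-0.2,"y":4.2,"z":0,"turn":0},{"x":-0.2,"y":4.3,"z":0,"turn":0},{"x":-0.2,"y":4.3,"z":0,"turn":0}]'
python3 -m crank '[{"x":-0.2,"y":4.3,"z":0,"turn":0},{"x":-0.2,"y":4.3,"z":0,"turn":0},{"x":-0.2,"y":4.3,"z":0,"turn":0},{"x":-0.2,"y":4.3,"z":0,"turn":0},{"x":0,"y":4.2,"z":0,"turn":0}]'
python3 -m crank '[{"x":0,"y":0,"z":4,"turn":0},{"x":0,"y":0,"z":4,"turn":0},{"x":0,"y":0,"z":4,"turn":0},{"x":0,"y":0,"z":0,"turn":0},{"x":0,"y":0,"z":0,"turn":0}]'
python3 place.py Y- .020
```

```text
time: 16.05
tool_pos: [0.6011, -0.2442, 0.0076]
tool_rot: [-0.001, -0.031, 1.0, 0.001]
contact_force: [-0.1, -0.5, -1.2]
gripper_width: 0.701
grasp_force: 0.0
time: 16.55
tool_pos: [0.6033, -0.247, 0.0115]
tool_rot: [0.001, -0.03, 1.0, -0.001]
contact_force: [-0.8, 1.2, 5.3]
gripper_width: 0.377
grasp_force: 60.1
time: 17.05
tool_pos: [0.6016, -0.2465, 0.1909]
tool_rot: [-0.0, -0.03, 1.0, -0.0]
contact_force: [0.5, -1.0, -2.2]
gripper_width: 0.376
grasp_force: 59.8
time: 17.55
tool_pos: [0.5988, -0.0329, 0.1894]
tool_rot: [0.0, -0.03, 1.0, -0.0]
contact_force: [0.2, 0.7, -0.8]
gripper_width: 0.384
grasp_force: 59.9
time: 18.05
tool_pos: [0.594, 0.1814, 0.1894]
tool_rot: [0.0, -0.03, 1.0, -0.0]
contact_force: [0.9, 0.1, -1.3]
gripper_width: 0.376
grasp_force: 59.9
time: 18.55
tool_pos: [0.5939, 0.1796, 0.0692]
tool_rot: [-0.001, -0.03, 1.0, -0.0]
contact_force: [1.1, -0.7, -0.7]
gripper_width: 0.38
grasp_force: 60.0
Y- togo [-0.01 -0.02  4.92] [0.5939 0.1796 0.0692] g 0.38 60.03136396408081 18.55
```

```bash

python3 -m crank '[{"x":0,"y":0,"z":3,"turn":0},{"x":0,"y":0,"z":1.2,"turn":0},{"x":0,"y":0,"z":0.6,"turn":0},{"x":0,"y":0,"z":0,"turn":0},{"x":0,"y":0,"z":0,"turn":0}]'
python3 -m crank '[{"x":0,"y":0,"z":0,"turn":0},{"x":0,"y":0,"z":0,"turn":0},{"x":0,"y":0,"z":0,"turn":0},{"x":0,"y":0,"z":-1,"turn":0},{"x":0,"y":0,"z":-4,"turn":0}]' 56
python3 -m crank '[{"x":0,"y":0,"z":-4,"turn":0},{"x":0,"y":0,"z":-4,"turn":0},{"x":0,"y":0,"z":-4,"turn":0},{"x":0.4,"y":-3.9,"z":0,"turn":0},{"x":0.4,"y":-3.9,"z":0,"turn":0}]' 70
python3 -m crank '[{"x":0.4,"y":-3.9,"z":0,"turn":0},{"x":0.4,"y":-3.9,"z":0,"turn":0},{"x":0.4,"y":-3.9,"z":0,"turn":0},{"x":0.4,"y":-3.9,"z":0,"turn":0},{"x":0.4,"y":-3.9,"z":0,"turn":0}]'
python3 -m crank '[{"x":0.4,"y":-3.9,"z":0,"turn":0},{"x":0,"y":0,"z":2,"turn":0},{"x":0,"y":0,"z":2,"turn":0},{"x":0,"y":0,"z":0,"turn":0},{"x":0,"y":0,"z":0,"turn":0}]'
python3 near.py blue .5803 -.1323
```

```text
time: 19.05
tool_pos: [0.5955, 0.18, 0.023]
tool_rot: [0.001, -0.03, 1.0, 0.0]
contact_force: [-0.4, 0.2, -1.9]
gripper_width: 0.383
grasp_force: 60.0
time: 19.55
tool_pos: [0.5905, 0.1791, 0.0674]
tool_rot: [-0.005, -0.03, 1.0, -0.001]
contact_force: [-0.2, 0.5, -0.7]
gripper_width: 0.56
grasp_force: 0.0
time: 20.05
tool_pos: [0.5924, 0.1015, 0.1954]
tool_rot: [0.003, -0.031, 1.0, -0.0]
contact_force: [0.2, -0.5, -1.9]
gripper_width: 0.695
grasp_force: 0.0
time: 20.55
tool_pos: [0.5827, -0.096, 0.1927]
tool_rot: [0.001, -0.03, 1.0, -0.0]
contact_force: [-0.4, -0.2, 0.2]
gripper_width: 0.699
grasp_force: 0.0
time: 21.05
tool_pos: [0.5812, -0.1334, 0.152]
tool_rot: [-0.0, -0.03, 1.0, 0.0]
contact_force: [-0.5, -0.4, 0.6]
gripper_width: 0.696
grasp_force: 0.0
[321. 186.] [305, 170, 33, 32, 676] world [ 0.5816 -0.1338  0.015 ] togo [ 0.04 -0.02 14.89]
21.05 [ 0.5812 -0.1334  0.152 ] 0.6961739782797255 [-0.5 -0.4  0.6]
```

```bash

python3 -m crank '[{"x":0,"y":0,"z":4,"turn":0},{"x":0,"y":0,"z":4,"turn":0},{"x":0,"y":0,"z":3.2,"turn":0},{"x":0,"y":0,"z":2.2,"turn":0},{"x":0,"y":0,"z":1.1,"turn":0}]'
python3 -m crank '[{"x":0,"y":0,"z":0,"turn":0},{"x":0,"y":0,"z":0,"turn":0},{"x":0,"y":0,"z":0,"turn":0},{"x":0,"y":0,"z":0,"turn":0},{"x":0,"y":0,"z":0,"turn":0}]' 0
python3 -m crank '[{"x":0,"y":0,"z":-2,"turn":0},{"x":0,"y":0,"z":-4,"turn":0},{"x":0,"y":0,"z":-4,"turn":0},{"x":0,"y":0,"z":-4,"turn":0},{"x":0,"y":0,"z":-4,"turn":0}]'
python3 -m crank '[{"x":-0.5,"y":4.1,"z":0,"turn":0},{"x":-0.5,"y":4.1,"z":0,"turn":0},{"x":-0.5,"y":4.1,"z":0,"turn":0},{"x":-0.5,"y":4.1,"z":0,"turn":0},{"x":-0.5,"y":4.2,"z":0,"turn":0}]'
python3 -m crank '[{"x":-0.5,"y":4.2,"z":0,"turn":0},{"x":0,"y":0,"z":4,"turn":0},{"x":0,"y":0,"z":4,"turn":0},{"x":0,"y":0,"z":4,"turn":0},{"x":0,"y":0,"z":0,"turn":0}]'
python3 -m crank '[{"x":0,"y":0,"z":0,"turn":0}]'
python3 place.py B- .021
```

```text
time: 21.6
tool_pos: [0.5808, -0.133, 0.0055]
tool_rot: [-0.001, -0.03, 1.0, 0.0]
contact_force: [-0.1, 0.0, 0.0]
gripper_width: 0.699
grasp_force: 0.0
time: 22.1
tool_pos: [0.5826, -0.134, 0.0084]
tool_rot: [0.002, -0.03, 1.0, -0.001]
contact_force: [-1.3, -0.7, 4.0]
gripper_width: 0.388
grasp_force: 60.0
time: 22.6
tool_pos: [0.5809, -0.1335, 0.1881]
tool_rot: [0.0, -0.03, 1.0, -0.0]
contact_force: [0.8, -0.0, -0.7]
gripper_width: 0.389
grasp_force: 59.7
time: 23.1
tool_pos: [0.5935, 0.075, 0.1867]
tool_rot: [0.0, -0.03, 1.0, -0.0]
contact_force: [0.5, -1.0, -0.9]
gripper_width: 0.387
grasp_force: 59.7
time: 23.6
tool_pos: [0.5907, 0.1155, 0.0594]
tool_rot: [-0.007, -0.03, 1.0, -0.0]
contact_force: [-0.6, 0.5, -1.1]
gripper_width: 0.39
grasp_force: 59.8
time: 23.7
tool_pos: [0.5958, 0.1157, 0.0664]
tool_rot: [-0.001, -0.03, 1.0, -0.0]
contact_force: [0.5, 0.2, 0.3]
gripper_width: 0.39
grasp_force: 59.8
B- togo [-0.2  -0.03  4.54] [0.5958 0.1157 0.0664] g 0.39 59.81533885002136 23.7
```

```bash

python3 -m crank '[{"x":-0.15,"y":0,"z":3,"turn":0},{"x":0,"y":0,"z":1.1,"turn":0},{"x":0,"y":0,"z":0.6,"turn":0},{"x":0,"y":0,"z":0,"turn":0},{"x":0,"y":0,"z":0,"turn":0}]'
python3 -m crank '[{"x":0,"y":0,"z":0,"turn":0},{"x":0,"y":0,"z":0,"turn":0},{"x":0,"y":0,"z":0,"turn":0},{"x":0,"y":0,"z":-1,"turn":0},{"x":0,"y":0,"z":-4,"turn":0}]' 56
python3 -m crank '[{"x":0,"y":0,"z":-4,"turn":0},{"x":0,"y":0,"z":-4,"turn":0},{"x":0,"y":0,"z":-4,"turn":0},{"x":1.5,"y":-4,"z":0,"turn":0},{"x":1.5,"y":-4,"z":0,"turn":0}]' 70
python3 -m crank '[{"x":1.5,"y":-4,"z":0,"turn":0},{"x":1.5,"y":-4,"z":0,"turn":0},{"x":1.5,"y":-4,"z":0,"turn":0},{"x":1.5,"y":-4,"z":0,"turn":0},{"x":1.5,"y":-4,"z":0,"turn":0}]'
python3 -m crank '[{"x":1.5,"y":-4,"z":0,"turn":0},{"x":1.5,"y":-3.8,"z":0,"turn":0},{"x":1.5,"y":-3.8,"z":0,"turn":0},{"x":1.5,"y":-3.8,"z":0,"turn":0},{"x":1.4,"y":-3.8,"z":0,"turn":0}]'
python3 -m crank '[{"x":0,"y":0,"z":2,"turn":0},{"x":0,"y":0,"z":2,"turn":0},{"x":0,"y":0,"z":0,"turn":0},{"x":0,"y":0,"z":0,"turn":0}]'
python3 near.py blue .448 -.368
```

```text
time: 24.2
tool_pos: [0.5987, 0.1159, 0.021]
tool_rot: [0.001, -0.03, 1.0, 0.0]
contact_force: [-0.0, -0.4, -0.2]
gripper_width: 0.387
grasp_force: 59.8
time: 24.7
tool_pos: [0.5938, 0.1155, 0.0654]
tool_rot: [-0.005, -0.03, 1.0, -0.0]
contact_force: [0.6, -0.0, 0.3]
gripper_width: 0.559
grasp_force: 0.0
time: 25.2
tool_pos: [0.5738, 0.034, 0.1932]
tool_rot: [0.003, -0.031, 1.0, -0.0]
contact_force: [1.1, -0.6, -0.6]
gripper_width: 0.695
grasp_force: 0.0
time: 25.7
tool_pos: [0.5092, -0.1715, 0.1906]
tool_rot: [0.001, -0.03, 1.0, -0.0]
contact_force: [-0.7, -0.3, 0.5]
gripper_width: 0.701
grasp_force: 0.0
time: 26.2
tool_pos: [0.4468, -0.3676, 0.1906]
tool_rot: [0.0, -0.03, 1.0, -0.0]
contact_force: [0.2, 0.4, 0.6]
gripper_width: 0.695
grasp_force: 0.0
time: 26.6
tool_pos: [0.4474, -0.3659, 0.15]
tool_rot: [-0.0, -0.03, 1.0, 0.0]
contact_force: [1.2, 0.2, 0.7]
gripper_width: 0.697
grasp_force: 0.0
[316. 187.] [300, 171, 34, 33, 690] world [ 0.4491 -0.3703  0.015 ] togo [-0.07 -0.4  14.69]
26.6 [ 0.4474 -0.3659  0.15  ] 0.6969398374060942 [1.2 0.2 0.7]
```

```bash

python3 -m crank '[{"x":-0.1,"y":-0.35,"z":4,"turn":0},{"x":0,"y":0,"z":4,"turn":0},{"x":0,"y":0,"z":3.2,"turn":0},{"x":0,"y":0,"z":2.1,"turn":0},{"x":0,"y":0,"z":1,"turn":0}]'
python3 -m crank '[{"x":0,"y":0,"z":0,"turn":0},{"x":0,"y":0,"z":0,"turn":0},{"x":0,"y":0,"z":0,"turn":0},{"x":0,"y":0,"z":0,"turn":0},{"x":0,"y":0,"z":0,"turn":0}]' 0
python3 -m crank '[{"x":0,"y":0,"z":-2,"turn":0},{"x":0,"y":0,"z":-4,"turn":0},{"x":0,"y":0,"z":-4,"turn":0},{"x":0,"y":0,"z":-4,"turn":0},{"x":0,"y":0,"z":-4,"turn":0}]'
python3 -m crank '[{"x":-1.1,"y":4,"z":0,"turn":0},{"x":-1.1,"y":4,"z":0,"turn":0},{"x":-1.1,"y":4,"z":0,"turn":0},{"x":-1.1,"y":4,"z":0,"turn":0},{"x":-1.1,"y":4,"z":0,"turn":0}]'
python3 -m crank '[{"x":-1.1,"y":4,"z":0,"turn":0},{"x":-1.1,"y":4,"z":0,"turn":0},{"x":-1.1,"y":4,"z":0,"turn":0},{"x":-1.1,"y":4,"z":0,"turn":0},{"x":-1.1,"y":4,"z":0,"turn":0}]'
python3 -m crank '[{"x":-0.9,"y":4,"z":0,"turn":0},{"x":-0.9,"y":3.6,"z":0,"turn":0},{"x":0,"y":0,"z":4,"turn":0},{"x":0,"y":0,"z":4,"turn":0},{"x":0,"y":0,"z":4,"turn":0}]'
python3 -m crank '[{"x":0,"y":0,"z":0,"turn":0},{"x":0,"y":0,"z":0,"turn":0}]'
python3 place.py B0 .0195
```

```text
time: 27.15
tool_pos: [0.4486, -0.3687, 0.0055]
tool_rot: [-0.001, -0.03, 1.0, 0.001]
contact_force: [-0.2, 0.3, -0.2]
gripper_width: 0.704
grasp_force: 0.0
time: 27.65
tool_pos: [0.4498, -0.3706, 0.0085]
tool_rot: [0.001, -0.03, 1.0, -0.001]
contact_force: [-0.5, 0.6, 6.3]
gripper_width: 0.388
grasp_force: 60.1
time: 28.15
tool_pos: [0.4483, -0.3692, 0.188]
tool_rot: [-0.0, -0.03, 1.0, 0.0]
contact_force: [0.9, 0.5, 0.9]
gripper_width: 0.389
grasp_force: 59.7
time: 28.65
tool_pos: [0.4914, -0.1649, 0.1865]
tool_rot: [0.0, -0.03, 1.0, -0.0]
contact_force: [0.1, 0.2, -0.2]
gripper_width: 0.383
grasp_force: 59.8
time: 29.15
tool_pos: [0.5343, 0.0381, 0.1865]
tool_rot: [0.0, -0.03, 1.0, -0.0]
contact_force: [-1.1, -0.5, -0.6]
gripper_width: 0.39
grasp_force: 59.8
time: 29.65
tool_pos: [0.5478, 0.1139, 0.0655]
tool_rot: [0.001, -0.031, 1.0, -0.0]
contact_force: [1.2, -0.5, -0.4]
gripper_width: 0.383
grasp_force: 59.8
time: 29.85
tool_pos: [0.5474, 0.1133, 0.0664]
tool_rot: [-0.001, -0.03, 1.0, -0.0]
contact_force: [-0.1, -0.1, 0.2]
gripper_width: 0.384
grasp_force: 59.8
B0 togo [-0.06 -0.07  4.69] [0.5474 0.1133 0.0664] g 0.384 59.81647431850433 29.85
```

```bash

python3 -m crank '[{"x":0,"y":-0.1,"z":3,"turn":0},{"x":0,"y":0,"z":1.1,"turn":0},{"x":0,"y":0,"z":0.6,"turn":0},{"x":0,"y":0,"z":0,"turn":0},{"x":0,"y":0,"z":0,"turn":0}]'
python3 -m crank '[{"x":0,"y":0,"z":0,"turn":0},{"x":0,"y":0,"z":0,"turn":0},{"x":0,"y":0,"z":0,"turn":0},{"x":0,"y":0,"z":-1,"turn":0},{"x":0,"y":0,"z":-4,"turn":0}]' 56
python3 -m crank '[{"x":0,"y":0,"z":-4,"turn":0},{"x":0,"y":0,"z":-4,"turn":0},{"x":0,"y":0,"z":-4,"turn":0},{"x":0,"y":-4,"z":0,"turn":0},{"x":0,"y":-4,"z":0,"turn":0}]' 70
python3 -m crank '[{"x":0,"y":-4,"z":0,"turn":0},{"x":0,"y":-4,"z":0,"turn":0},{"x":0,"y":-4,"z":0,"turn":0},{"x":0,"y":-4,"z":0,"turn":0},{"x":0,"y":-4,"z":0,"turn":0}]'
python3 -m crank '[{"x":0,"y":-4,"z":0,"turn":0},{"x":0,"y":-3.8,"z":0,"turn":0},{"x":-0.1,"y":-3.8,"z":0,"turn":0},{"x":-0.1,"y":-3.8,"z":0,"turn":0},{"x":-0.2,"y":-3.9,"z":0,"turn":0}]'
python3 -m crank '[{"x":0,"y":0,"z":2,"turn":0},{"x":0,"y":0,"z":2,"turn":0},{"x":0,"y":0,"z":0,"turn":0},{"x":0,"y":0,"z":0,"turn":0}]'
python3 near.py blue .580 -.3595
```

```text
time: 30.35
tool_pos: [0.5487, 0.1125, 0.0208]
tool_rot: [0.001, -0.03, 1.0, 0.0]
contact_force: [1.0, 2.1, -0.2]
gripper_width: 0.384
grasp_force: 59.9
time: 30.85
tool_pos: [0.5438, 0.1118, 0.0655]
tool_rot: [-0.005, -0.03, 1.0, -0.0]
contact_force: [0.5, 0.0, -0.4]
gripper_width: 0.558
grasp_force: 0.0
time: 31.35
tool_pos: [0.5538, 0.0321, 0.1929]
tool_rot: [0.003, -0.031, 1.0, -0.001]
contact_force: [0.2, 0.0, 0.1]
gripper_width: 0.697
grasp_force: 0.0
time: 31.85
tool_pos: [0.5644, -0.169, 0.1903]
tool_rot: [0.0, -0.03, 1.0, -0.0]
contact_force: [0.3, 0.4, 0.9]
gripper_width: 0.703
grasp_force: 0.0
time: 32.35
tool_pos: [0.58, -0.3612, 0.1901]
tool_rot: [-0.0, -0.03, 1.0, -0.0]
contact_force: [-0.3, -0.8, -0.7]
gripper_width: 0.702
grasp_force: 0.0
time: 32.75
tool_pos: [0.58, -0.3594, 0.1496]
tool_rot: [-0.0, -0.03, 1.0, 0.0]
contact_force: [0.1, -0.2, 0.4]
gripper_width: 0.698
grasp_force: 0.0
[319. 187.] [303, 171, 33, 33, 691] world [ 0.5812 -0.3615  0.015 ] togo [-0.04 -0.17 14.67]
32.75 [ 0.58   -0.3594  0.1496] 0.6975481268406273 [ 0.1 -0.2  0.4]
```

```bash

python3 -m crank '[{"x":-0.05,"y":-0.15,"z":4,"turn":0},{"x":0,"y":0,"z":4,"turn":0},{"x":0,"y":0,"z":3.2,"turn":0},{"x":0,"y":0,"z":2.1,"turn":0},{"x":0,"y":0,"z":1,"turn":0}]'
python3 -m crank '[{"x":0,"y":0,"z":0,"turn":0},{"x":0,"y":0,"z":0,"turn":0},{"x":0,"y":0,"z":0,"turn":0},{"x":0,"y":0,"z":0,"turn":0},{"x":0,"y":0,"z":0,"turn":0}]' 0
python3 -m crank '[{"x":0,"y":0,"z":-2,"turn":0},{"x":0,"y":0,"z":-4,"turn":0},{"x":0,"y":0,"z":-4,"turn":0},{"x":0,"y":0,"z":-4,"turn":0},{"x":0,"y":0,"z":-4,"turn":0}]'
python3 -m crank '[{"x":0.5,"y":4,"z":0,"turn":0},{"x":0.5,"y":4,"z":0,"turn":0},{"x":0.5,"y":4,"z":0,"turn":0},{"x":0.5,"y":4,"z":0,"turn":0},{"x":0.5,"y":4,"z":0,"turn":0}]'
python3 -m crank '[{"x":0.5,"y":4,"z":0,"turn":0},{"x":0.5,"y":4,"z":0,"turn":0},{"x":0.5,"y":4,"z":0,"turn":0},{"x":0.5,"y":4,"z":0,"turn":0},{"x":0.5,"y":4,"z":0,"turn":0}]'
python3 -m crank '[{"x":0.4,"y":4,"z":0,"turn":0},{"x":0,"y":3.5,"z":0,"turn":0},{"x":0,"y":0,"z":4,"turn":0},{"x":0,"y":0,"z":4,"turn":0},{"x":0,"y":0,"z":4,"turn":0}]'
python3 -m crank '[{"x":0,"y":0,"z":0,"turn":0},{"x":0,"y":0,"z":0,"turn":0}]'
python3 place.py B+ .0195
```

```text
time: 33.3
tool_pos: [0.5805, -0.3603, 0.0054]
tool_rot: [-0.001, -0.03, 1.0, 0.001]
contact_force: [-0.1, -0.1, 0.2]
gripper_width: 0.702
grasp_force: 0.0
time: 33.8
tool_pos: [0.5821, -0.3619, 0.0087]
tool_rot: [0.001, -0.03, 1.0, -0.001]
contact_force: [0.2, 0.7, 5.5]
gripper_width: 0.386
grasp_force: 60.1
time: 34.3
tool_pos: [0.5806, -0.3608, 0.188]
tool_rot: [-0.0, -0.03, 1.0, 0.0]
contact_force: [0.5, -0.1, -1.1]
gripper_width: 0.392
grasp_force: 59.7
time: 34.8
tool_pos: [0.5432, -0.1614, 0.1865]
tool_rot: [0.0, -0.03, 1.0, 0.0]
contact_force: [0.7, -0.2, -1.1]
gripper_width: 0.387
grasp_force: 59.8
time: 35.3
tool_pos: [0.5063, 0.0368, 0.1866]
tool_rot: [0.0, -0.03, 1.0, -0.0]
contact_force: [0.1, 0.1, -0.9]
gripper_width: 0.385
grasp_force: 59.8
time: 35.8
tool_pos: [0.4985, 0.1104, 0.0658]
tool_rot: [0.001, -0.031, 1.0, -0.0]
contact_force: [0.2, -0.5, -1.1]
gripper_width: 0.39
grasp_force: 59.8
time: 36.0
tool_pos: [0.4981, 0.1098, 0.0666]
tool_rot: [-0.001, -0.03, 1.0, -0.0]
contact_force: [-0.2, 0.2, 0.9]
gripper_width: 0.387
grasp_force: 59.8
B+ togo [ 0.   -0.02  4.71] [0.4981 0.1098 0.0666] g 0.387 59.84799921512604 36.0
```

```bash

python3 -m crank '[{"x":0,"y":0,"z":3,"turn":0},{"x":0,"y":0,"z":1.1,"turn":0},{"x":0,"y":0,"z":0.6,"turn":0},{"x":0,"y":0,"z":0,"turn":0},{"x":0,"y":0,"z":0,"turn":0}]'
python3 -m crank '[{"x":0,"y":0,"z":0,"turn":0},{"x":0,"y":0,"z":0,"turn":0},{"x":0,"y":0,"z":0,"turn":0},{"x":0,"y":0,"z":-1,"turn":0},{"x":0,"y":0,"z":-4,"turn":0}]' 56
python3 -m crank '[{"x":0,"y":0,"z":-4,"turn":0},{"x":0,"y":0,"z":-4,"turn":0},{"x":0,"y":0,"z":-4,"turn":0},{"x":0,"y":0,"z":-5,"turn":0},{"x":0,"y":0,"z":-5,"turn":0}]'
python3 -m crank '[{"x":0,"y":0,"z":0,"turn":0},{"x":0,"y":0,"z":0,"turn":0},{"x":0,"y":0,"z":0,"turn":0}]'
python3 - <<'E'
from h import *
t,M,s=tool();print(t,M.round(3).tolist(),s['time'])
p,d,m=grab('wrist');save(cv2.resize(p[60:320,130:530],None,fx=2,fy=2),'w7.png');np.save('w7d.npy',d);np.save('w7m.npy',m,allow_pickle=True);np.save('w7p.npy',p)
E
```

```text
time: 36.5
tool_pos: [0.4995, 0.1099, 0.0209]
tool_rot: [0.001, -0.03, 1.0, 0.0]
contact_force: [-0.3, -0.2, -0.9]
gripper_width: 0.384
grasp_force: 59.8
time: 37.0
tool_pos: [0.4945, 0.1096, 0.0661]
tool_rot: [-0.005, -0.03, 1.0, -0.0]
contact_force: [-0.5, 0.3, 0.4]
gripper_width: 0.561
grasp_force: 0.0
time: 37.5
tool_pos: [0.4978, 0.1099, 0.292]
tool_rot: [0.0, -0.03, 1.0, -0.0]
contact_force: [1.1, -1.0, -0.1]
gripper_width: 0.56
grasp_force: 0.0
time: 37.8
tool_pos: [0.4977, 0.1098, 0.2883]
tool_rot: [-0.001, -0.03, 1.0, -0.0]
contact_force: [0.5, -0.8, -0.6]
gripper_width: 0.563
grasp_force: 0.0
[0.49773371 0.10984948 0.28829834] [[-0.998, -0.06, -0.002], [-0.06, 0.998, -0.0], [0.002, -0.0, -1.0]] 37.8
```

View pics/w7.png

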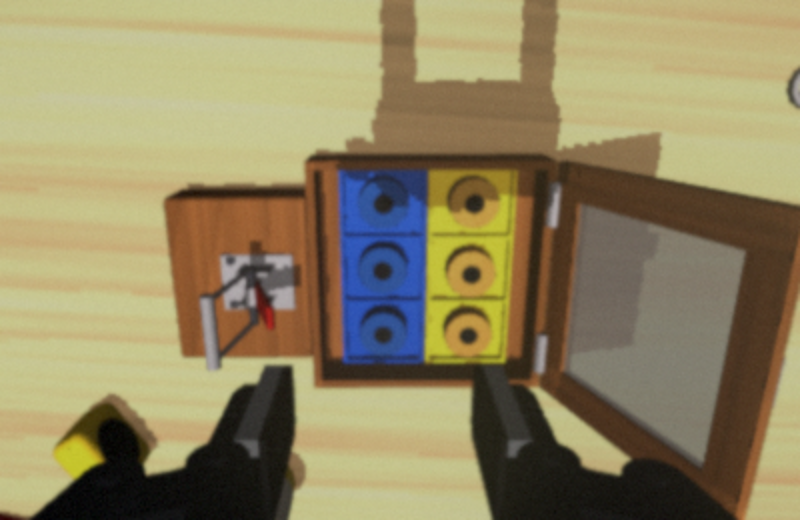

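All six collars lie flat, one per compartment: blue at (384,203), (382,270), (383,334) and brass at (473,203), (470,273), (468,335). Next, move round behind the lid's outer face.

```bash

python3 -m crank '[{"x":0.3,"y":3.7,"z":0,"turn":0},{"x":0.3,"y":3.7,"z":0,"turn":0},{"x":0.3,"y":3.7,"z":0,"turn":0},{"x":0.4,"y":3.7,"z":0,"turn":0},{"x":0.4,"y":3.7,"z":0,"turn":0}]' 0
python3 -m crank '[{"x":0.4,"y":3.7,"z":0,"turn":0},{"x":0,"y":0,"z":4,"turn":0},{"x":0,"y":0,"z":4,"turn":0},{"x":0,"y":0,"z":3,"turn":0},{"x":0,"y":0,"z":2,"turn":0}]' 
python3 -m crank '[{"x":0,"y":0,"z":0,"turn":0},{"x":0,"y":0,"z":0,"turn":0},{"x":0,"y":0,"z":0,"turn":0}]'
cat > cs.py <<'E'
from h import *
# tool position in case coordinates (mm) and force
t,M,s=tool();e=np.array([-.059,.998]);f=np.array([-.998,-.059]);r=t[:2]-[.546,.1445]
print('case mm',(np.array([r@e,r@f,t[2]])*1e3).round(1),'F',np.array(s['contact_force']).round(1),'t',s['time'],'tilt',M[:2,2].round(3),'w',round(s['gripper_width'],2))
E
python3 cs.py
```

```text
time: 38.35
tool_pos: [0.4691, 0.2946, 0.287]
tool_rot: [-0.002, -0.03, 1.0, -0.001]
contact_force: [0.4, 0.3, -0.1]
gripper_width: 0.001
grasp_force: 0.0
time: 38.85
tool_pos: [0.4613, 0.329, 0.1537]
tool_rot: [-0.004, -0.03, 1.0, -0.002]
contact_force: [-0.7, -0.3, -0.5]
gripper_width: 0.0
grasp_force: 0.0
time: 39.15
tool_pos: [0.4648, 0.3306, 0.1608]
tool_rot: [0.001, -0.03, 1.0, 0.0]
contact_force: [0.1, 0.5, 0.4]
gripper_width: -0.0
grasp_force: 0.0
case mm [190.5  70.1 160.8] F [0.1 0.5 0.4] t 39.15 tilt [0.002 0.001] w -0.0
```

```bash

python3 -m crank '[{"x":0,"y":-1.7,"z":0,"turn":0},{"x":0,"y":-1.7,"z":0,"turn":0},{"x":0,"y":-1.7,"z":0,"turn":0},{"x":0,"y":-1.6,"z":0,"turn":0},{"x":0,"y":-1.6,"z":0,"turn":0}]'
python3 -m crank '[{"x":0,"y":-1.6,"z":0,"turn":0},{"x":0,"y":-1.6,"z":0,"turn":0}]'
python3 cs.py
python3 - <<'E'
from h import *
p,d,m=grab('scene');save(cv2.resize(p[60:260,220:480],None,fx=3,fy=3),'s2.png')
E
```

```text
time: 39.65
tool_pos: [0.4706, 0.2491, 0.1694]
tool_rot: [0.002, -0.03, 1.0, 0.004]
contact_force: [-19.9, 3.1, 36.9]
gripper_width: -0.001
grasp_force: 20.4
time: 39.85
tool_pos: [0.4738, 0.215, 0.1651]
tool_rot: [0.005, -0.03, 1.0, 0.002]
contact_force: [-0.1, 1.7, 2.3]
gripper_width: 0.002
grasp_force: 1.3
case mm [ 74.7  67.9 165.1] F [-0.1  1.7  2.3] t 39.85 tilt [0.009 0.003] w 0.0
```

View pics/s2.png

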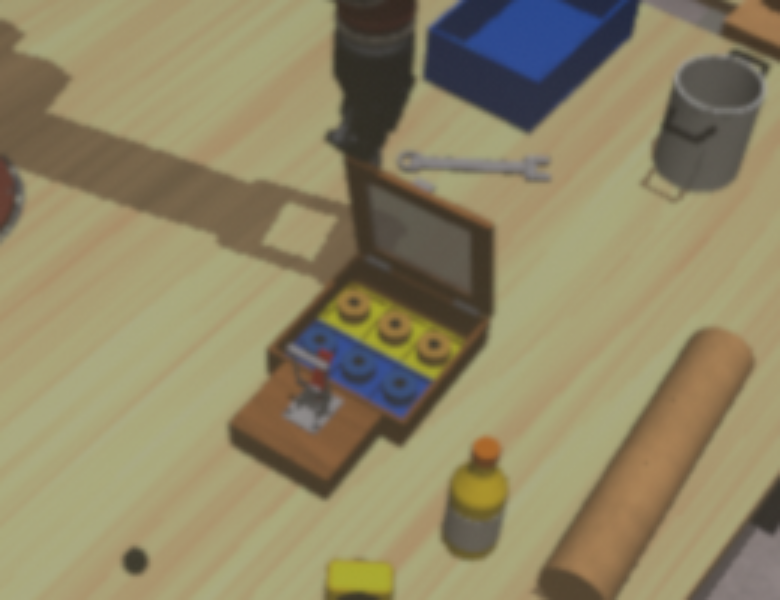

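The lid is near upright, with no collar disturbed. The finger's wider part rode on the lid's edge (37 N peak), so I'll raise the tool to push with the tip only.

```bash

python3 -m crank '[{"x":0,"y":0.3,"z":-1.2,"turn":0},{"x":0,"y":0,"z":-1.2,"turn":0},{"x":0,"y":0,"z":0,"turn":0},{"x":0,"y":0,"z":0,"turn":0}]'
python3 cs.py
python3 -m crank '[{"x":0,"y":-0.8,"z":0,"turn":0},{"x":0,"y":-0.8,"z":0.2,"turn":0}]'
python3 cs.py
python3 -m crank '[{"x":0,"y":-0.8,"z":0.2,"turn":0},{"x":0,"y":-0.8,"z":0.3,"turn":0}]'
python3 cs.py
```

```text
time: 40.3
tool_pos: [0.4709, 0.2188, 0.1837]
tool_rot: [0.0, -0.03, 1.0, 0.0]
contact_force: [-0.7, -0.4, -0.3]
gripper_width: 0.0
grasp_force: 0.0
case mm [ 78.5  70.6 183.7] F [-0.7 -0.4 -0.3] t 40.3 tilt [0. 0.] w 0.0
time: 40.5
tool_pos: [0.4715, 0.2024, 0.1811]
tool_rot: [-0.0, -0.031, 1.0, 0.0]
contact_force: [-1.0, 0.3, 2.4]
gripper_width: -0.005
grasp_force: 1.0
case mm [ 62.2  70.9 181.1] F [-1.   0.3  2.4] t 40.5 tilt [-0.001  0.   ] w -0.0
time: 40.7
tool_pos: [0.4727, 0.1858, 0.1762]
tool_rot: [-0.0, -0.03, 1.0, 0.0]
contact_force: [-1.2, 1.3, 1.9]
gripper_width: 0.004
grasp_force: 1.0
case mm [ 45.6  70.7 176.2] F [-1.2  1.3  1.9] t 40.7 tilt [-0.  0.] w 0.0
```

```bash

python3 -m crank '[{"x":0,"y":-0.8,"z":0.2,"turn":0},{"x":0,"y":-0.8,"z":0.3,"turn":0},{"x":0,"y":-1,"z":0.7,"turn":0},{"x":0,"y":-1,"z":0.7,"turn":0},{"x":0,"y":-1.1,"z":0.8,"turn":0}]'
python3 cs.py
python3 -m crank '[{"x":0,"y":-0.6,"z":1,"turn":0},{"x":0,"y":-0.6,"z":1.2,"turn":0},{"x":0,"y":-0.5,"z":1.2,"turn":0}]'
python3 cs.py
```

```text
time: 41.2
tool_pos: [0.476, 0.1386, 0.1492]
tool_rot: [0.0, -0.03, 1.0, -0.0]
contact_force: [0.6, 1.1, 1.7]
gripper_width: -0.002
grasp_force: 0.7
case mm [ -1.8  70.2 149.2] F [0.6 1.1 1.7] t 41.2 tilt [ 0.001 -0.   ] w -0.0
time: 41.5
tool_pos: [0.4765, 0.1219, 0.1143]
tool_rot: [-0.0, -0.03, 1.0, -0.0]
contact_force: [-0.6, -1.0, 2.3]
gripper_width: -0.001
grasp_force: 0.7
case mm [-18.4  70.7 114.3] F [-0.6 -1.   2.3] t 41.5 tilt [-0. -0.] w -0.0
```

```bash

python3 -m crank '[{"x":0,"y":0,"z":1.2,"turn":0},{"x":0,"y":0,"z":1.2,"turn":0},{"x":0,"y":0,"z":1.2,"turn":0},{"x":0,"y":0,"z":1.2,"turn":0},{"x":0,"y":0,"z":1,"turn":0}]'
python3 cs.py
python3 -m crank '[{"x":0,"y":0,"z":0.5,"turn":0},{"x":0,"y":0,"z":0.3,"turn":0},{"x":0,"y":0,"z":0,"turn":0}]'
python3 cs.py
```

```text
time: 42.0
tool_pos: [0.4763, 0.1227, 0.0562]
tool_rot: [-0.0, -0.03, 1.0, -0.0]
contact_force: [-1.2, -1.3, 1.0]
gripper_width: -0.003
grasp_force: 0.6
case mm [-17.7  70.9  56.2] F [-1.2 -1.3  1. ] t 42.0 tilt [-0.001 -0.   ] w -0.0
time: 42.3
tool_pos: [0.4763, 0.1227, 0.049]
tool_rot: [-0.0, -0.03, 1.0, 0.0]
contact_force: [-0.8, -0.5, 0.4]
gripper_width: 0.002
grasp_force: 0.0
case mm [-17.6  70.8  49. ] F [-0.8 -0.5  0.4] t 42.3 tilt [-0.001  0.   ] w 0.0
```

```bash

python3 -m crank '[{"x":0,"y":0,"z":0.2,"turn":0},{"x":0,"y":0,"z":0.2,"turn":0},{"x":0,"y":0,"z":0,"turn":0}]'
python3 cs.py
python3 -m crank '[{"x":0,"y":0,"z":-4,"turn":0},{"x":0,"y":0,"z":-5,"turn":0},{"x":0,"y":0,"z":-5,"turn":0},{"x":0,"y":-2,"z":-5,"turn":0},{"x":0,"y":-4,"z":-4,"turn":0}]'
python3 -m crank '[{"x":0,"y":0,"z":0,"turn":0},{"x":0,"y":0,"z":0,"turn":0},{"x":0,"y":0,"z":0,"turn":0}]'
python3 - <<'E'
from h import *
import subprocess
p,d,m=grab('wrist');a=cv2.resize(p[100:300,190:450],None,fx=3,fy=3);save(a,'w8.png');np.save('w8d.npy',d);np.save('w8m.npy',m,allow_pickle=True);np.save('w8p.npy',p)
E
python3 cs.py
```

```text
time: 42.6
tool_pos: [0.4771, 0.1228, 0.0479]
tool_rot: [-0.0, -0.03, 1.0, -0.0]
contact_force: [-6.5, -0.5, 13.4]
gripper_width: 0.0
grasp_force: 6.7
case mm [-17.6  70.   47.9] F [-6.5 -0.5 13.4] t 42.6 tilt [-0.001 -0.   ] w 0.0
time: 43.1
tool_pos: [0.4805, 0.0696, 0.2715]
tool_rot: [0.003, -0.032, 0.999, 0.0]
contact_force: [0.3, -1.3, -0.7]
gripper_width: 0.001
grasp_force: 0.0
time: 43.4
tool_pos: [0.4791, 0.0692, 0.2656]
tool_rot: [-0.001, -0.03, 1.0, 0.0]
contact_force: [-0.3, -0.0, -0.4]
gripper_width: -0.001
grasp_force: 0.0
case mm [-71.   71.4 265.1] F [-0.2 -0.2 -0.6] t 43.45 tilt [-0.003  0.   ] w 0.0
```

View pics/w8.png

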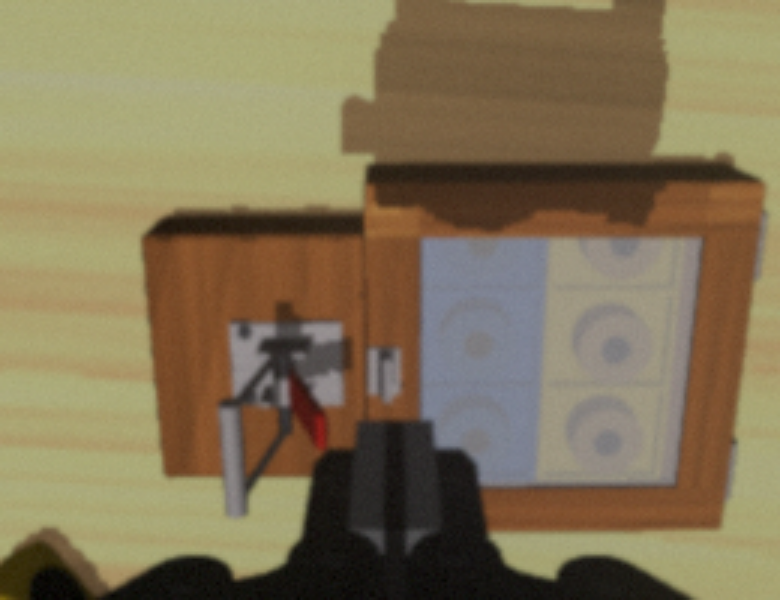

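The last crop shows the lid closed. The keeper is at (383,375), the red lever's tip at (325,445), and the bail bar at (232,460) is still tipped back. Now push the bail over with shut fingers from the latch side.

```bash

python3 - <<'E'
from h import *
# bail bar / lever / keeper / lid positions from depth, in case mm
d=np.load('w8d.npy');m=np.load('w8m.npy',allow_pickle=True).item()
e=np.array([-.059,.998]);f=np.array([-.998,-.059])
def c(u,v):
    u=190+u/3;v=100+v/3;P=dep(m,u,v,d[int(round(v)),int(round(u))]);r=P[:2]-[.546,.1445];return (np.array([r@e,r@f,P[2]])*1e3).round(0)
for n,u,v in(('bar end',230,408),('bar',232,450),('bar far',236,508),('lever tip',322,443),('lever tip2',312,440),('keeper',385,372),('keeper f',376,372),('lid frame',395,300),('lid frame R',730,400),('lid near',560,215),('lid far',600,508)):print(n,c(u,v))
E
python3 -m crank '[{"x":-1.8,"y":-2.2,"z":0,"turn":0},{"x":-1.8,"y":-2.2,"z":0,"turn":0},{"x":-1.8,"y":-2.2,"z":0,"turn":0},{"x":-1.7,"y":-2.3,"z":0,"turn":0},{"x":0,"y":0,"z":4,"turn":0}]'
python3 -m crank '[{"x":0,"y":0,"z":4,"turn":0},{"x":0,"y":0,"z":4,"turn":0},{"x":0,"y":0,"z":3,"turn":0},{"x":0,"y":0,"z":0,"turn":0},{"x":0,"y":0,"z":0,"turn":0}]'
python3 cs.py
```

```text
bar end [-127.   18.  132.]
bar [-128.    2.  132.]
bar far [-127.  -21.  133.]
lever tip [-98.  -9. 107.]
lever tip2 [-109.  -43.   39.]
keeper [-75.   0.  60.]
keeper f [-79.  -5.  48.]
lid frame [-70.  29.  47.]
lid frame R [ 82. -19.  46.]
lid near [-1. 66. 47.]
lid far [ 27. -75.  46.]
time: 43.95
tool_pos: [0.5604, -0.0176, 0.2311]
tool_rot: [0.005, -0.029, 1.0, -0.001]
contact_force: [0.5, 0.3, 0.4]
gripper_width: -0.006
grasp_force: 0.0
time: 44.45
tool_pos: [0.5553, -0.015, 0.1161]
tool_rot: [-0.001, -0.031, 1.0, 0.0]
contact_force: [0.4, -0.2, 0.9]
gripper_width: -0.002
grasp_force: 0.0
case mm [-159.8    0.2  116.1] F [ 0.4 -0.2  0.9] t 44.45 tilt [-0.003  0.001] w -0.0
```

```bash

python3 -m crank '[{"x":0,"y":1.3,"z":0,"turn":0},{"x":0,"y":1.3,"z":0,"turn":0},{"x":0,"y":1,"z":0,"turn":0},{"x":0,"y":1,"z":0,"turn":0},{"x":0,"y":1,"z":0,"turn":0}]'
python3 cs.py
python3 -m crank '[{"x":0,"y":0.9,"z":0,"turn":0},{"x":0,"y":0.9,"z":0,"turn":0},{"x":0,"y":0.7,"z":0,"turn":0},{"x":0,"y":0,"z":0,"turn":0},{"x":0,"y":0,"z":0,"turn":0}]'
python3 cs.py
cat > pk.py <<'E'
# lists lever(red) and points above the lid/block plane near the latch, case mm, from the top camera depth
from h import *
import sys
e=np.array([-.059,.998]);f=np.array([-.998,-.059])
p,d,m=grab(sys.argv[1]);h=cv2.cvtColor(np.ascontiguousarray(p),cv2.COLOR_RGB2HSV)
if len(sys.argv)>2: np.save(sys.argv[2],p)
O=[]
for v in range(400):
    for u in range(640):
        if d[v,u]>0:
            P=dep(m,u,v,d[v,u]);r=P[:2]-[.546,.1445];X,Y=r@e*1e3,r@f*1e3
            if -190<X<-30 and abs(Y)<32 and 50<P[2]*1e3<145: O.append((X,Y,P[2]*1e3,int(h[v,u,0]),int(h[v,u,1])))
O=np.array(O);
red=((O[:,3]>165)|(O[:,3]<6))&(O[:,4]>130)
print('red',O[red][:, :3].round(0).tolist()[::max(1,red.sum()//8)])
g=O[~red]
for y0 in range(-30,30,6):
    b=g[(g[:,1]>=y0)&(g[:,1]<y0+6)]
    print(y0,b[:,[0,2]].round(0).astype(int).tolist()[::max(1,len(b)//7)])
E
python3 pk.py top
```

```text
time: 44.95
tool_pos: [0.5528, 0.0413, 0.1178]
tool_rot: [0.0, -0.03, 1.0, -0.0]
contact_force: [-0.3, 0.8, -0.1]
gripper_width: 0.004
grasp_force: 0.0
case mm [-103.4   -0.7  117.8] F [-0.3  0.8 -0.1] t 44.95 tilt [0.001 0.   ] w 0.0
time: 45.45
tool_pos: [0.5512, 0.0651, 0.1172]
tool_rot: [-0.0, -0.03, 1.0, -0.0]
contact_force: [1.1, -0.1, 0.4]
gripper_width: -0.002
grasp_force: 0.0
case mm [-79.5  -0.5 117.2] F [ 1.1 -0.1  0.4] t 45.45 tilt [-0. -0.] w -0.0
red []
-30 []
-24 []
-18 []
-12 []
-6 [[-121, 72], [-123, 59], [-121, 70], [-123, 62]]
0 [[-121, 71], [-123, 64], [-121, 72], [-123, 61], [-122, 56]]
6 [[-121, 74], [-120, 68], [-123, 62], [-125, 58], [-128, 59], [-122, 54], [-128, 51]]
12 [[-120, 68], [-59, 53], [-67, 51], [-79, 58], [-56, 52], [-64, 54], [-73, 57], [-81, 57]]
18 [[-56, 55], [-59, 56], [-62, 58], [-70, 51], [-72, 51], [-75, 52], [-81, 51]]
24 [[-61, 51]]
```

Depth shows the bail has dropped onto the lid (wires at X −60…−80, z ≈ 53). The keeper's rear is at X −75. Next, come down behind the lever on the lid side and pull it over.

```bash

python3 -m crank '[{"x":0,"y":0,"z":-2,"turn":0},{"x":0,"y":2.1,"z":-1,"turn":0},{"x":0,"y":0,"z":0,"turn":0},{"x":0,"y":0,"z":0,"turn":0},{"x":0,"y":0,"z":0,"turn":0}]'
python3 cs.py; python3 pk.py wrist
```

```text
time: 46.0
tool_pos: [0.5495, 0.0854, 0.1464]
tool_rot: [-0.001, -0.03, 1.0, -0.0]
contact_force: [0.4, -0.5, -0.7]
gripper_width: 0.003
grasp_force: 0.0
case mm [-59.2   0.  146.4] F [ 0.4 -0.5 -0.7] t 46.0 tilt [-0.001 -0.   ] w 0.0
red [[-115.0, 5.0, 66.0], [-106.0, 5.0, 88.0], [-103.0, 5.0, 96.0], [-102.0, 4.0, 102.0], [-111.0, -8.0, 80.0], [-106.0, -5.0, 93.0], [-97.0, -1.0, 107.0], [-100.0, -5.0, 108.0], [-99.0, -9.0, 107.0]]
-30 [[-63, 53], [-57, 53], [-62, 53], [-60, 56], [-59, 55], [-58, 55], [-57, 54], [-57, 54]]
-24 [[-63, 52], [-73, 55], [-66, 55], [-67, 55], [-73, 57], [-115, 70], [-97, 64], [-117, 71]]
-18 [[-78, 50], [-130, 55], [-74, 60], [-59, 54], [-129, 58], [-118, 70], [-118, 71], [-117, 71]]
-12 [[-81, 50], [-74, 59], [-59, 55], [-73, 59], [-121, 71], [-72, 59], [-116, 70], [-98, 107]]
-6 [[-81, 51], [-73, 59], [-77, 54], [-58, 56], [-74, 60], [-118, 71], [-120, 71], [-96, 107]]
0 [[-78, 52], [-57, 54], [-62, 54], [-114, 65], [-60, 55], [-116, 72], [-111, 80]]
6 [[-56, 53], [-112, 55], [-79, 50], [-75, 51], [-77, 55], [-112, 59], [-116, 71]]
12 [[-63, 53], [-78, 59], [-73, 58], [-80, 58], [-96, 63], [-103, 66], [-100, 65], [-118, 71]]
18 [[-59, 51], [-57, 50], [-63, 54], [-61, 54], [-59, 54], [-58, 54], [-56, 54], [-61, 56], [-59, 55], [-58, 54]]
24 []
```

```bash

python3 -m crank '[{"x":-0.2,"y":-0.5,"z":2.5,"turn":0},{"x":0,"y":0,"z":2.5,"turn":0},{"x":0,"y":-1,"z":0,"turn":0},{"x":0,"y":-1,"z":0,"turn":0},{"x":0,"y":-1,"z":0,"turn":0}]'
python3 cs.py
python3 -m crank '[{"x":0,"y":-1,"z":0,"turn":0},{"x":0,"y":-1,"z":0,"turn":0},{"x":0,"y":-0.8,"z":0,"turn":0},{"x":0,"y":-0.8,"z":0,"turn":0},{"x":0,"y":-0.8,"z":0,"turn":0}]'
python3 cs.py
```

```text
time: 46.55
tool_pos: [0.5548, 0.0504, 0.0987]
tool_rot: [0.001, -0.03, 1.0, 0.0]
contact_force: [-0.8, 2.8, 1.8]
gripper_width: 0.0
grasp_force: 0.9
case mm [-94.4  -3.2  98.7] F [-0.8  2.8  1.8] t 46.55 tilt [0.001 0.001] w 0.0
time: 47.05
tool_pos: [0.5566, 0.0069, 0.0972]
tool_rot: [-0.0, -0.03, 1.0, 0.0]
contact_force: [0.4, 2.2, -0.7]
gripper_width: 0.0
grasp_force: 1.1
case mm [-138.    -2.5   97.2] F [ 0.4  2.2 -0.7] t 47.05 tilt [-0.     0.001] w 0.0
```

```bash

python3 -m crank '[{"x":0,"y":-0.6,"z":0.5,"turn":0},{"x":0,"y":-0.6,"z":0.6,"turn":0},{"x":0,"y":-0.5,"z":0.6,"turn":0},{"x":0,"y":-0.3,"z":0.7,"turn":0}]'
python3 cs.py
python3 -m crank '[{"x":0,"y":-0.2,"z":0.7,"turn":0},{"x":0,"y":-0.2,"z":0.6,"turn":0},{"x":0,"y":0,"z":0.4,"turn":0}]'
python3 cs.py
```

```text
time: 47.45
tool_pos: [0.5584, -0.0135, 0.073]
tool_rot: [0.001, -0.03, 1.0, -0.001]
contact_force: [0.0, -0.6, 2.7]
gripper_width: 0.002
grasp_force: 1.0
case mm [-158.4   -3.1   73. ] F [ 0.  -0.6  2.7] t 47.45 tilt [ 0.001 -0.001] w 0.0
time: 47.75
tool_pos: [0.5575, -0.0168, 0.0563]
tool_rot: [-0.001, -0.03, 1.0, 0.0]
contact_force: [-11.0, 0.3, 22.9]
gripper_width: -0.003
grasp_force: 11.7
case mm [-161.7   -2.    56.3] F [-11.    0.3  22.9] t 47.75 tilt [-0.003 -0.   ] w -0.0
```

```bash

python3 -m crank '[{"x":0,"y":0,"z":-2,"turn":0},{"x":0,"y":0,"z":-4,"turn":0},{"x":0,"y":0,"z":-5,"turn":0},{"x":2,"y":2,"z":-5,"turn":0},{"x":4,"y":2,"z":-4,"turn":0}]'
python3 -m crank '[{"x":2,"y":2,"z":0,"turn":0},{"x":0,"y":0,"z":0,"turn":0},{"x":0,"y":0,"z":0,"turn":0},{"x":0,"y":0,"z":0,"turn":0}]'
python3 cs.py; python3 pk.py wrist w9.npy
python3 - <<'E'
from h import *
p=np.load('w9.npy');a=cv2.resize(p[60:330,140:500],(480,360));q,d,m=grab('top');b=cv2.resize(q[80:300,170:500],(480,320))
z=np.zeros((360,320,3),np.uint8);c=np.vstack([cv2.resize(a,(640,480))[:, :],]);
out=np.zeros((600,800,3),np.uint8);out[:360,:480]=a;out[280:600,320:800]=np.where(np.ones_like(b)>0,b,b);out[:360,:320]=a[:,:320];out[:280,:480]=a[:280]
save(out,'fin.png')
E
```

```text
time: 48.25
tool_pos: [0.5063, 0.0145, 0.2459]
tool_rot: [0.001, -0.03, 1.0, -0.0]
contact_force: [0.6, 0.4, 1.4]
gripper_width: 0.001
grasp_force: 0.0
time: 48.65
tool_pos: [0.4842, 0.0328, 0.2418]
tool_rot: [-0.001, -0.03, 1.0, 0.0]
contact_force: [0.2, 0.6, -0.3]
gripper_width: -0.001
grasp_force: 0.0
case mm [-107.9   68.2  241.8] F [ 0.2  0.6 -0.3] t 48.65 tilt [-0.002 -0.   ] w -0.0
red [[-174.0, 4.0, 55.0], [-151.0, 3.0, 55.0], [-131.0, 2.0, 56.0], [-158.0, -1.0, 56.0], [-134.0, -2.0, 56.0], [-158.0, -5.0, 55.0], [-135.0, -6.0, 56.0], [-160.0, -9.0, 55.0]]
-30 [[-73, 54], [-67, 55]]
-24 [[-135, 53], [-124, 52], [-73, 55], [-124, 52], [-75, 53], [-88, 54], [-69, 56]]
-18 [[-110, 51], [-112, 53], [-123, 55], [-135, 51], [-118, 58], [-68, 56], [-72, 55], [-69, 55]]
-12 [[-79, 50], [-124, 57], [-128, 56], [-75, 61], [-126, 56], [-74, 60], [-75, 60]]
-6 [[-77, 53], [-70, 56], [-116, 59], [-126, 56], [-73, 59], [-119, 58], [-125, 57], [-74, 60]]
0 [[-136, 52], [-158, 52], [-134, 54], [-116, 57], [-118, 59], [-120, 59], [-121, 57], [-72, 58]]
6 [[-136, 51], [-125, 53], [-136, 52], [-110, 56], [-122, 58], [-67, 54], [-75, 56], [-74, 58]]
12 [[-136, 51], [-103, 52], [-131, 52], [-99, 53], [-67, 55], [-106, 51], [-73, 55], [-67, 53]]
18 [[-69, 51], [-73, 53], [-72, 52], [-70, 53], [-69, 53], [-68, 53], [-67, 53], [-73, 55], [-72, 54], [-71, 56], [-70, 56], [-68, 57], [-67, 55]]
24 []
```

View pics/fin.png

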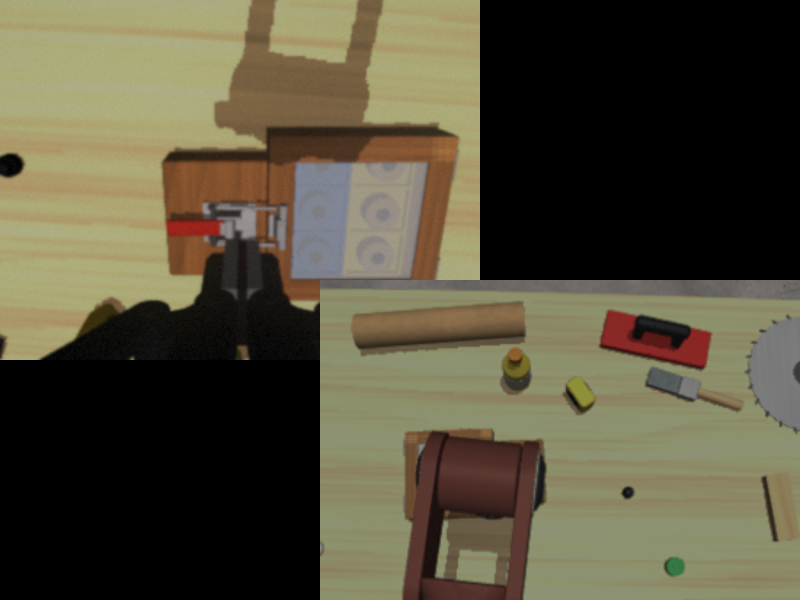

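The lever lies flat: red at (195,228), z ≈ 55 mm along its whole length. The bail bar sits at (282,228), X ≈ −70 mm, hard behind the keeper at X ≈ −74. The lid is closed over all six collars, and the green disc and bystanders are where they were.

```bash
python3 -c "
from plant import manip
print(manip.job_done())"
```

```text
the job is handed in; nothing more can be done
None
```

The job is handed in: all six collars lie flat in their own compartments in the right rows, the lid is closed, the bail bar sits behind the keeper and the red lever is flat on its stop, though one lid push briefly read 37 N, close to the 40 N limit.

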